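# Clear the coil stand into the organiser and lock it again

### The arm

A 7-joint arm with a two-finger parallel gripper is mounted at the origin on the work surface. World frame = base frame: x ahead of the robot, y to its left, z up, the work surface at z = 0. Lengths are in m, angles in rad, forces in N, time in s.
With the tool pointing down it reaches from about 0.4 to 0.85 m from the base axis. Payload 10.4 kg.
Tool frame: the origin (TCP) lies at the very end of the fingers, on their centre line; the grasp point (between the pads) lies 19 mm behind it; z points along the fingers, y is the line along which they close (so a half turn about z gives the same grasp; the last joint's range is limited). The gripper opens to 85 mm and grips with 20 to 120 N. Pads are 22 mm wide; open, the fingers measure 114 mm over their backs; the gripper's body (76 mm by 85 mm) begins 54 mm behind the grasp point. The pads swing forward as they close: fully open they stand 13 mm farther back than shut.
Start: joints at [1.206, 0.332, -0.065, 1.46, 0.022, 1.35, -0.088], TCP at [0.21, -0.589, 0.231] pointing down, gripper open.
Joint ranges: [-2.6, 2.6], [-0.5, 2.12], [-1.47, 1.34], [0.16, 2.42], [-1.27, 4.41], [0.06, 2.06], [-2.6, 2.6]. Speed limits (rad/s): [2.22, 2.22, 2.79, 2.79, 3.14, 3.14, 3.14].

### API

Orientations are given as [roll, pitch, yaw] about the fixed x, y, z axes, in that order (R = Rz(yaw) Ry(pitch) Rx(roll)).
In Python, from workcell import readout, optics, robot gives the robot as it stands.
- The arm moves only by the tool jog_arm, never from a script. Its argument "series" is text: rows parted by semicolons, each of 5 numbers parted by spaces: the opening, from 0 (shut) to 1 (fully open), then the shift along the tool's x, y, z each as a share of 80 mm, from -1 to 1, then the turn about the tool's z as a share of pi/2 rad, from -1 to 1. A call has exactly 8 rows; each row is the pose to reach, as a shift and turn from the pose commanded when the call began, along the tool's axes at that moment; what a row does not reach only later rows make up. A row lasts 1/10 s, in which the tool goes at most 50 mm and 8.59 degrees, less where a joint would pass 70% of its speed; a pose out of reach is approached as far as the arm can. A call with a number of a shift or a turn outside -1 to 1 is refused whole. A call with a gripper value outside its range is refused whole. The fingers move at their own pace and stop on an object; "squeeze" is the grip in N (left out, the last holds). Time passes only in rows, so rows that repeat a pose let the fingers close, or fill a call up. It gives the time, the measured TCP pose, the force, the opening and the grip force at its end, in the units of the state.
- readout.get_state(): the state, without advancing time (a new reading comes with each control period).
- optics.get_image(name): name is "scene" or "side" or "wrist"; returns the picture (384x512x3 uint8, red, green, blue); there is no depth.
- optics.camera_model(name): a dict with "camera_matrix" (3x3 intrinsics, pixels), "position" and "orientation" of the camera in the world; the wrist camera has in their place "T_tool_cam" (4x4, takes a point from camera to tool coordinates, whose origin is the TCP and whose axes are the flange's). Camera axes: x right, y down, z forward; pixel columns grow to the right and rows downward; lengths in m; the calibration is good to about 2 mm. A picture is of the moment at which its call begins: read the wrist's pose just before it. camera_model takes no time and is no camera call.
- robot.sign_off(): hands the job in; it is judged then, once.
The state is a dict: "time": time; "q": joint angles; "joint_velocities": joint speeds; "effort": joint torques, N m; "eef_pos": TCP position; "tcp_rot": TCP orientation; "force": force on the tool from outside, world axes, zero at the start; "torque": the same for the moment, N m; "grip_width": opening from 0.0 (shut) to 1.0 (fully open); "finger_force": force on a finger pad.
Only numpy, scipy, OpenCV 4.12 (cv2) and the standard library are available. Lean on these libraries where they do the work, as an engineer would, in place of code of your own. Each camera call takes 0.05 s, during which the arm holds its last target. There are 200 camera calls.

### The job

First slide the red grip of the coil stand's transport lock to its released end stop, so that the yellow tabs stand clear of the coils. Then put every coil - those on the stand's posts and the one lying on the ledge - flat into the top tier of the orange organiser, push the tier fully shut, and leave the transport lock slid fully back to its locked end stop. Leave the padlock, spirit torch, insulator block and switch plate where they are.

Things in the scene. Friction and masses are not known exactly. Their poses are not given: they have to be found in the camera images.
- stand: Fixed coil stand: grey base plate 10 thick, x -75..37, y -145..200 in its frame. Origin: on the table under the middle post; yaw varies. Three upright steel posts, diameter 14, z 10..38, at x 0 and y -84, 0, 84; coils rest on the base round them. Along x = -58 runs a rail (x -65..-51, up to z 40) that carries the lock.
- lock (a joint): Transport lock, m. 0 = locked end stop: a yellow tab (12 wide, z 42..48) reaches from the rail over each post and bars its coil. 0.042 = released end stop: it has slid along the stand's -y, so the tabs stand midway between posts (42 from each post axis) and the coils lift straight up. Starts within 5 mm of locked. Friction about 2 N, stays where left, no spring.
- lock_grip (a point): Middle of the top face of the lock's red grip, an upright block 24 (stand x) by 14 (stand y) by 32 high (z 48..80), at stand x -58, y 175 when locked, 133 when released. Axes as the stand's. Slides along the stand's y.
- organiser: Fixed orange plastic organiser with three tiers, 160 (x) by 260 (y) by 128 high; origin: centre of its underside; x points from its front to its back, front towards the robot; yaw varies. Only the top tier moves.
- tier (a joint): How far the top tier is drawn out, m: 0 = fully shut, 0.135 = end stop fully out, along the organiser's -x. Starts 0 to 25 mm open. Friction about 1 N, stays where left.
- tier_floor (a point): Centre of the top tier's inner floor (moves with the tier, axes as the organiser's), 85 above the table. Inside: x -65..65, y -115..115; side walls rise 22 over the floor, front panel 36. With the tier out, the organiser's front edge (128 over the table) is at x +55 of this frame. Shut, there is 37 of headroom over the floor: coils lie side by side, not stacked.
- tier_handle (a point): Middle of the top tier's black bar handle: a round bar of diameter 11, 110 long along the organiser's y, 35 in front of the front panel and 105 above the table; a finger fits behind it from above.
- coil_a: Relay coil on a bobbin: black flanges, copper winding; ring of outer diameter 48, height 26, bore 24, about 110 g. Origin: its centre (13 above what it lies on when flat), z along the bore axis. Either way up is the same. Starts on a post of the stand if present (None = absent, or now held by the fingers).
- coil_b: Relay coil on a bobbin: black flanges, copper winding; ring of outer diameter 48, height 26, bore 24, about 110 g. Origin: its centre (13 above what it lies on when flat), z along the bore axis. Either way up is the same. Starts on a post of the stand if present (None = absent, or now held by the fingers).
- coil_c: Relay coil on a bobbin: black flanges, copper winding; ring of outer diameter 48, height 26, bore 24, about 110 g. Origin: its centre (13 above what it lies on when flat), z along the bore axis. Either way up is the same. Starts on a post of the stand if present (None = absent, or now held by the fingers).
- coil_d: Relay coil on a bobbin: black flanges, copper winding; ring of outer diameter 48, height 26, bore 24, about 110 g. Origin: its centre (13 above what it lies on when flat), z along the bore axis. Either way up is the same. Always present; starts lying flat on the ledge in front of the stand.
- padlock: Bystander, must stay where it is. Steel padlock lying flat, body 44 x 46 x 22, shackle to its +x (reaching 51); origin under the body.
- torch: Bystander, must stay where it is. Small aluminium spirit torch, diameter 54, 76 high; origin under its centre.
- insulator: Bystander, must stay where it is. White ceramic insulator block 45 x 70 x 43 high; origin under its centre.
- switch_plate: Bystander, must stay where it is. Grey switch plate lying flat, 86 x 86 x 12; origin under its centre.
Not all that is in view belongs to the job. Leave any green or pink look-alike of the coil_d alone.

How it is judged:
By the outcome, as a careful person would: the job done as asked, in the order asked, and still so for the second after the job is handed in, with the robot touching nothing.
Of coil_a, coil_b, coil_c only 2 to 3 are there at a start; the rules pass over those that are not, and their reading is None.
At some moment in a run one of coil_d may be knocked a few centimetres aside while the robot is not near it.
Once in a run the grip may slacken for a moment while it holds something.
It also fails if it takes over 200 s, if anything falls off the work surface, if the arm or the gripper's body presses on something with over 40 N, if the wrist force passes 120 N, or if a joint passes its speed limit or range.

## Working session

There is one attempt and no reset: what is moved stays moved. The work goes in short steps, Python scripts to look and compute and a tool call to move; the robot and the scene stay as the last step left them, time stands still between calls to the robot, and variables do not carry over. Pictures are saved under pics/ and viewed, at most 16 in all, crops included, and the job is handed in when it is done.

Besides the shell and the picture viewer there is one more tool, called after ">>>" as a command line: name --argument value ..., lists and objects as JSON in quotes. jog_arm: Moves the arm, as the interface text tells. Shift numbers are shares of 80 mm and turn numbers shares of pi/2 rad, none past 1 either way. Its arguments: {"type":"object","properties":{"series":{"type":"string"},"squeeze":{"type":"number"}},"required":["series"]}

```bash
ls; mkdir -p pics
cat > h.py <<'E'
import numpy as np, cv2, json
from scipy.spatial.transform import Rotation as R
from workcell import readout, optics, robot
def save(cam,fn,crop=None,s=1):
    st=readout.get_state(); im=optics.get_image(cam)
    np.savez('pics/'+fn+'.npz',p=st['eef_pos'],r=st['tcp_rot'],im=im)
    o=im[:,:,::-1]
    if crop: x0,y0,x1,y1=crop; o=o[y0:y1,x0:x1]
    cv2.imwrite('pics/'+fn+'.png',cv2.resize(o,None,fx=s,fy=s,interpolation=cv2.INTER_CUBIC))
    return im
def cam(name,fn=None):
    m=optics.camera_model(name); K=np.array(m['camera_matrix'])
    if name=='wrist':
        d=np.load('pics/'+fn+'.npz'); T=np.eye(4); T[:3,:3]=R.from_euler('xyz',d['r']).as_matrix(); T[:3,3]=d['p']
        T=T@np.array(m['T_tool_cam']); return K,T[:3,:3],T[:3,3]
    o=np.array(m['orientation'])
    Rm=o if o.shape==(3,3) else R.from_euler('xyz',o).as_matrix()
    return K,Rm,np.array(m['position'])
def px2w(c,u,v,z):
    K,Rm,p=c; d=Rm@np.linalg.solve(K,[u,v,1.]); return p+d*(z-p[2])/d[2]
def w2px(c,P):
    K,Rm,p=c; q=K@(Rm.T@(np.array(P)-p)); return q[:2]/q[2]
E
python3 - <<'E'
from h import *
print(readout.get_state())
for n in('scene','side','wrist'): print(n,optics.camera_model(n)); save(n,n+'0',s=1.5)
E
```

```text
pics
{'time': 0.0, 'q': array([ 1.20643984,  0.33285875, -0.06472009,  1.46095943,  0.02161014,
        1.34987783, -0.08849045]), 'joint_velocities': array([ 0.00134933,  0.00130981, -0.00011148, -0.00092455, -0.00065195,
       -0.00042153,  0.00084766]), 'effort': array([ 8.32811367e-06, -6.25438285e+01,  4.91247664e-02, -3.91607523e+01,
        1.61383575e-02,  9.84633429e-03, -5.79829987e-06]), 'eef_pos': array([ 0.20934109, -0.58849898,  0.23051552]), 'tcp_rot': array([-3.14018705e+00,  6.88160047e-05,  3.41808672e-01]), 'force': array([-0.13743073,  0.05403522,  0.76563698]), 'torque': array([ 0.00642082,  0.00998477, -0.02062622]), 'finger_force': 0.0, 'grip_width': 0.9970549454097452}
scene {'camera_matrix': array([[412.85283841,   0.        , 252.87324352],
       [  0.        , 412.85283841, 187.59716817],
       [  0.        ,   0.        ,   1.        ]]), 'position': array([ 1.13921754, -0.46034238,  0.73307991]), 'orientation': array([-2.27035261, -0.00331378,  0.84627097])}
side {'camera_matrix': array([[464.09557574,   0.        , 253.79542513],
       [  0.        , 464.09557574, 196.00317292],
       [  0.        ,   0.        ,   1.        ]]), 'position': array([0.1847577 , 0.89948955, 0.95025411]), 'orientation': array([-2.30343233, -0.00766836, -2.72628108])}
wrist {'camera_matrix': array([[312.04826986,   0.        , 261.48947598],
       [  0.        , 312.04826986, 198.17724332],
       [  0.        ,   0.        ,   1.        ]]), 'T_tool_cam': array([[ 4.78424592e-04, -9.57513955e-01, -2.88386541e-01,
         7.26047841e-02],
       [ 9.99999655e-01,  6.54052588e-04, -5.12645470e-04,
        -8.10996870e-04],
       [ 6.79485155e-04, -2.88386196e-01,  9.57513937e-01,
        -1.42980829e-01],
       [ 0.00000000e+00,  0.00000000e+00,  0.00000000e+00,
         1.00000000e+00]])}
```

View pics/scene0.png

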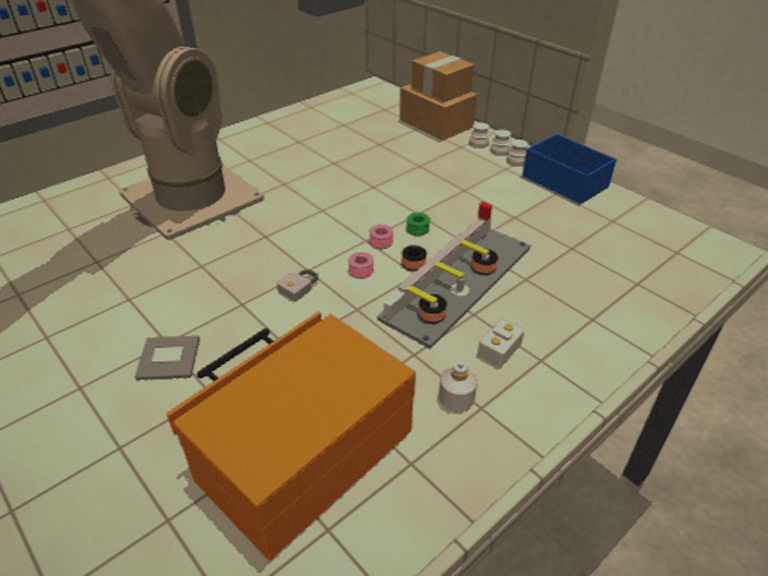

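View pics/side0.png

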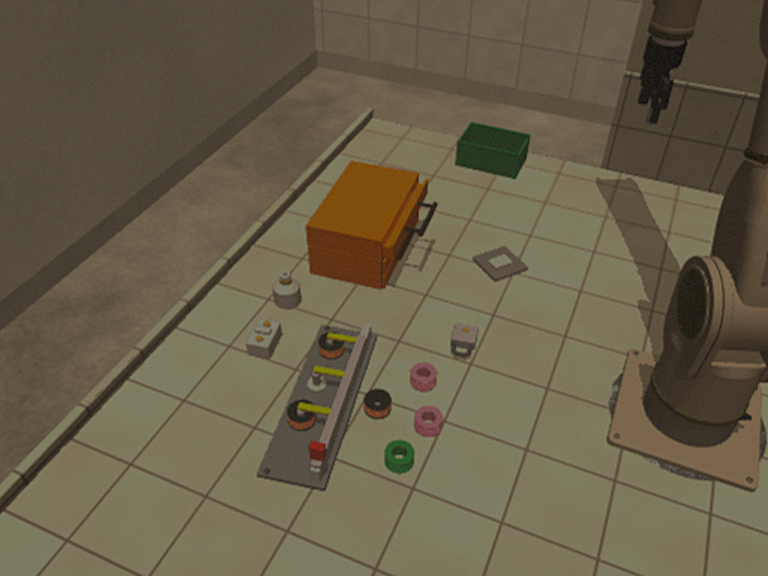

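The scene and side pictures show two coils on the outer posts, with the middle post empty: scene (433,307) and (485,261), side (302,414) and (331,343).

Candidates for coil_d:
- black and copper ring: scene (414,257), side (377,403)
- pink: scene (361,265) and (381,236)
- green: scene (418,223)

The black and copper ring fits the description, so I'll check it in close crops.

Run:
```python
import numpy as np,cv2
for n,(x0,y0,x1,y1),s in(('scene',(235,125,365,240),5),('side',(165,210,295,330),5),('scene',(110,200,290,375),3.4),('side',(200,100,300,195),6)):
    im=np.load(f'pics/{n}0.npz')['im'][y0:y1,x0:x1,::-1]
    cv2.imwrite(f'pics/{n}c{x0}.png',cv2.resize(im,None,fx=s,fy=s,interpolation=cv2.INTER_CUBIC))
```

```text
(no output)
```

View pics/scenec235.png

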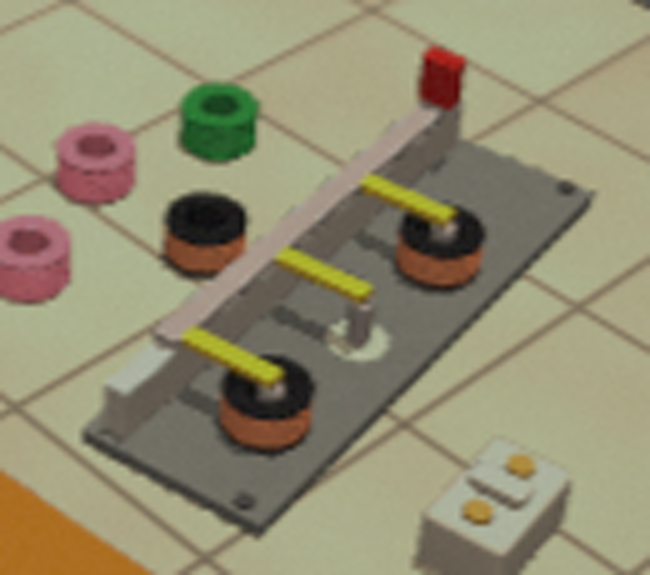

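View pics/sidec165.png

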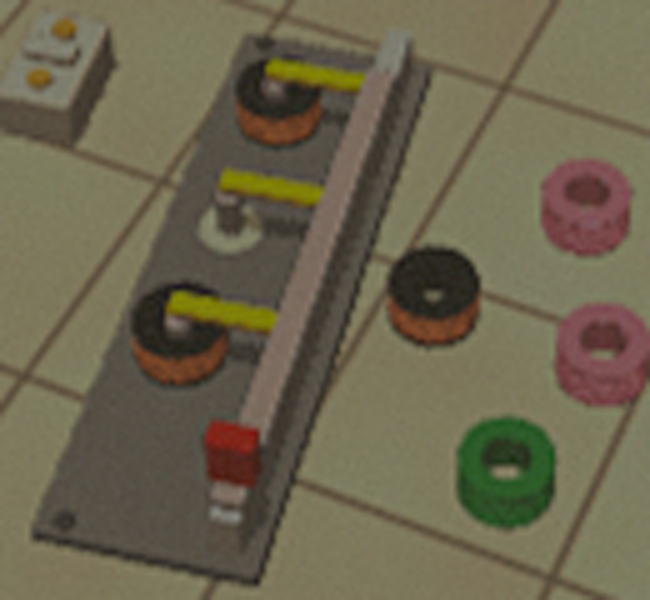

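View pics/scenec110.png

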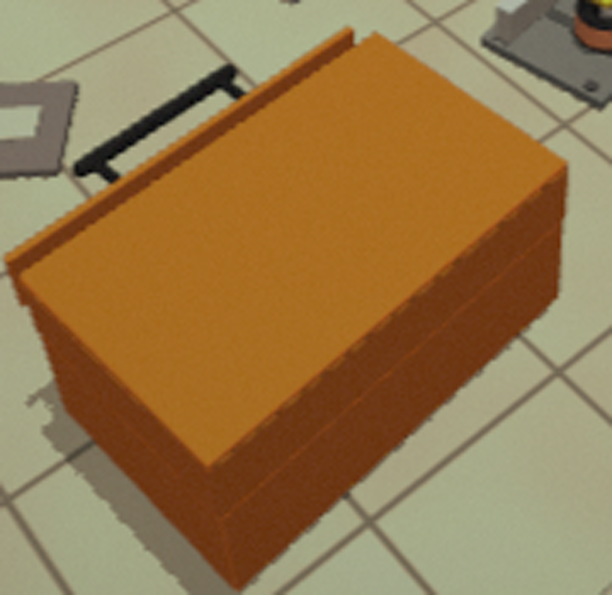

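View pics/sidec200.png

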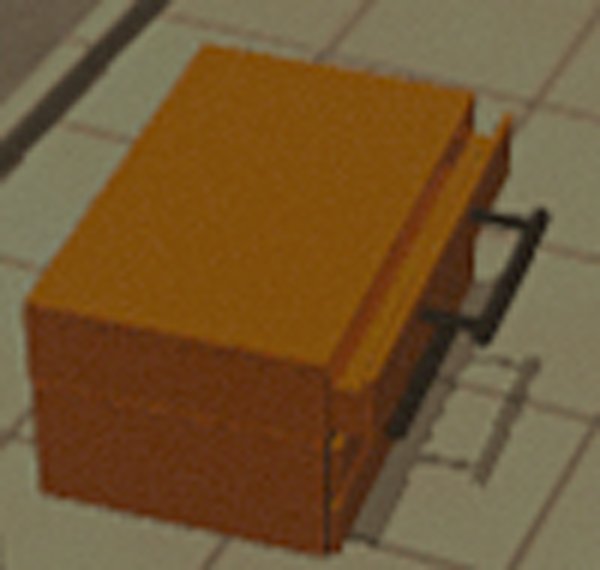

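```bash
cat > fit.py <<'E'
from h import *
from scipy.optimize import least_squares
S=cam('scene');D=cam('side')
sc=lambda u,v,s,x0,y0:np.array([u/s+x0-.0,v/s+y0])
A=lambda u,v:(S,sc(u,v,5,235,125)); B=lambda u,v:(D,sc(u,v,5,165,210))
C=lambda u,v:(S,sc(u,v,3.4,110,200)); E=lambda u,v:(D,sc(u,v,6,200,100))
def fit(obs,x0,nm):
    def W(p,P): 
        c,s=np.cos(p[2]),np.sin(p[2]); return [p[0]+c*P[0]-s*P[1],p[1]+s*P[0]+c*P[1],P[2]]
    f=lambda p:np.concatenate([w2px(c,W(p,P(p) if callable(P) else P))-o for P,(c,o) in obs])
    r=least_squares(f,x0,loss='soft_l1'); print(nm,r.x.round(4)); print(f(r.x).reshape(-1,2).round(1).tolist()); return r.x
g=lambda p:(-.058,.175-p[3],.08)
fit([((.037,.2,.01),A(592,192)),((.037,-.145,.01),A(262,524)),((-.075,-.145,.01),A(88,433)),((0,-.084,.036),A(268,388)),((0,.084,.036),A(441,232)),(g,A(444,57)),
 ((.037,-.145,.01),B(248,37)),((.037,.2,.01),B(35,535)),((-.075,.2,.01),B(257,580)),((-.075,-.145,.01),B(430,68)),((0,-.084,.036),B(279,88)),((0,.084,.036),B(180,322)),(g,B(233,430))],[.65,.05,-.2,0],'stand')
h1=lambda p:(-.115-p[3],.055,.105);h2=lambda p:(-.115-p[3],-.055,.105)
fit([((-.08,.13,.128),C(375,35)),((.08,.13,.128),C(567,165)),((.08,-.13,.128),C(210,465)),((-.08,-.13,.128),C(22,275)),((.08,-.13,0),C(238,588)),(h1,C(232,72)),(h2,C(80,168)),
((-.08,.13,.128),E(330,368)),((.08,.13,.128),E(28,302)),((.08,-.13,.128),E(205,45)),((-.08,-.13,.128),E(472,95)),((-.08,.13,0),E(330,552)),(h2,E(545,215)),(h1,E(397,432))],[.65,-.35,0,0],'org')
for nm,a,b in(('coil_d',(206,215),(434,283)),):
  for z in (.026,.036): print(nm,z,px2w(S,*A(*a)[1],z).round(4),px2w(D,*B(*b)[1],z).round(4))
  def tri(p): return np.concatenate([w2px(S,p)-A(*a)[1],w2px(D,p)-B(*b)[1]])
  print(least_squares(tri,[.5,.1,.03]).x)
for n,a,b in(('pink1',(97,147),(587,190)),('green',(219,104),(506,466)),('pink2',(30,240),(605,338))): print(n,px2w(S,*A(*a)[1],.026).round(3),px2w(D,*B(*b)[1],.026).round(3))
print('padlock',px2w(D,463/1.5,335/1.5,.022),'torch',px2w(S,458/1.5,375/1.5,.06),'ins',px2w(S,505/1.5,335/1.5,.043),'plate',px2w(S,168/1.5,356/1.5,.012))
E
python3 fit.py
```

```text
stand [0.6075 0.2039 0.1853 0.0047]
[[-0.1, -0.6], [-0.4, -0.2], [-1.9, -1.5], [0.5, -0.5], [-0.1, -1.4], [-1.1, -0.4], [-1.1, -1.1], [-1.3, -0.5], [0.1, 0.2], [0.2, -0.8], [-1.3, -0.7], [-0.6, -0.2], [0.0, 0.2]]
org [ 0.6997 -0.202   0.0969  0.0213]
[[0.0, -2.1], [0.4, -2.0], [-0.4, -0.5], [-1.3, -0.6], [0.2, 1.4], [-0.8, -0.0], [0.9, 0.1], [-0.4, -0.7], [-1.2, -0.3], [-0.6, -1.0], [0.6, -1.0], [-0.8, 1.6], [-1.4, 0.3], [13.9, -16.0]]
coil_d 0.026 [0.4907 0.2046 0.026 ] [0.4889 0.2047 0.026 ]
coil_d 0.036 [0.4999 0.1952 0.036 ] [0.4857 0.2122 0.036 ]
[0.48955958 0.20475817 0.02551462]
pink1 [0.401 0.202 0.026] [0.441 0.114 0.026]
green [0.416 0.287 0.026] [0.413 0.292 0.026]
pink2 [0.443 0.115 0.026] [0.397 0.202 0.026]
padlock [ 0.40763638 -0.00581203  0.022     ] torch [0.77197572 0.01814688 0.06      ] ins [0.7548686  0.14655405 0.043     ] plate [ 0.41597523 -0.26273487  0.012     ]
```

```bash
cat > plan.py <<'E'
# usage: plan.py x y z yaw [x y z yaw ...] : splits into calls, prints per-call tool-frame shares
import sys; from h import *
st=readout.get_state(); p=np.array(st['eef_pos']); yaw=st['tcp_rot'][2]
w=lambda a:(a+np.pi)%(2*np.pi)-np.pi
print('now',st['time'],p.round(4),np.round(st['tcp_rot'],3),'F',st['force'].round(1),'g',round(st['grip_width'],3))
a=list(map(float,sys.argv[1:]))
for i in range(0,len(a),4):
    t=np.array(a[i:i+3]); dy=w(a[i+3]-yaw); n=1
    while 1:   # smallest n fitting limits
        out=[];ok=abs(dy)/n<=1.0
        for k in range(n):
            y=yaw+dy*k/n; d=(t-p)/n; c,s=np.cos(y),np.sin(y)
            v=np.array([c*d[0]+s*d[1], s*d[0]-c*d[1], -d[2]])/.08
            ok&=bool((abs(v)<=1).all()); out.append([*v,dy/n/(np.pi/2)])
        if ok: break
        n+=1
    print('->',t,a[i+3]); [print('  ',np.round(o,3)) for o in out]; p=t; yaw=a[i+3]
E
python3 plan.py .50 -.40 .23 1.1  .50 -.05 .23 1.756 .519 .361 .18 1.756
```

```text
now 0.15 [ 0.2094 -0.5886  0.2307] [-3.14   0.     0.342] F [0.4 0.3 0.1] g 1.001
-> [ 0.5  -0.4   0.23] 1.1
   [ 0.843 -0.201  0.002  0.097]
   [ 0.863 -0.071  0.002  0.097]
   [0.864 0.06  0.002 0.097]
   [0.845 0.19  0.002 0.097]
   [0.807 0.315 0.002 0.097]
-> [ 0.5  -0.05  0.23] 1.756
   [ 0.78  -0.397 -0.     0.084]
   [ 0.825 -0.291 -0.     0.084]
   [ 0.856 -0.181 -0.     0.084]
   [ 0.872 -0.067 -0.     0.084]
   [ 0.874  0.047 -0.     0.084]
-> [0.519 0.361 0.18 ] 1.756
   [0.834 0.197 0.104 0.   ]
   [0.834 0.197 0.104 0.   ]
   [0.834 0.197 0.104 0.   ]
   [0.834 0.197 0.104 0.   ]
   [0.834 0.197 0.104 0.   ]
   [0.834 0.197 0.104 0.   ]
```

>>> jog_arm --series "1 .2 -.05 0 .02; 1 .4 -.1 0 .05; 1 .6 -.15 0 .07; 1 .84 -.2 0 .1; 1 .84 -.2 0 .1; 1 .84 -.2 0 .1; 1 .84 -.2 0 .1; 1 .84 -.2 0 .1"

```text
time: 0.95
eef_pos: [0.2663, -0.5518, 0.2312]
tcp_rot: [3.142, 0.0, 0.184]
force: [0.9, 1.0, 0.2]
grip_width: 1.0
finger_force: 0.0
```

>>> jog_arm --series "1 .86 -.07 0 .1; 1 .86 -.07 0 .1; 1 .86 -.07 0 .1; 1 .86 -.07 0 .1; 1 .86 -.07 0 .1; 1 .86 -.07 0 .1; 1 .86 -.07 0 .1; 1 .86 -.07 0 .1"

```text
time: 1.75
eef_pos: [0.3335, -0.5334, 0.2314]
tcp_rot: [3.141, 0.0, 0.027]
force: [-0.2, 0.1, -0.2]
grip_width: 0.999
finger_force: 0.0
```

>>> jog_arm --series "1 .86 .06 0 .1; 1 .86 .06 0 .1; 1 .86 .06 0 .1; 1 .86 .06 0 .1; 1 .86 .06 0 .1; 1 .86 .06 0 .1; 1 .86 .06 0 .1; 1 .86 .06 0 .1"

```text
time: 2.55
eef_pos: [0.4025, -0.5362, 0.2316]
tcp_rot: [3.141, -0.0, -0.13]
force: [0.3, -1.1, -0.2]
grip_width: 1.001
finger_force: 0.0
```

>>> jog_arm --series "1 .85 .19 0 .1; 1 .85 .19 0 .1; 1 .85 .19 0 .1; 1 .85 .19 0 .1; 1 .85 .19 0 .1; 1 .85 .19 0 .1; 1 .85 .19 0 .1; 1 .85 .19 0 .1"

```text
time: 3.35
eef_pos: [0.468, -0.56, 0.2317]
tcp_rot: [3.141, -0.0, -0.287]
force: [-0.1, -0.0, 0.3]
grip_width: 1.003
finger_force: 0.0
```

>>> jog_arm --series "1 .81 .31 0 .1; 1 .81 .31 0 .1; 1 .81 .31 0 .1; 1 .81 .31 0 .1; 1 .81 .31 0 .1; 1 .81 .31 0 .1; 1 .81 .31 0 .1; 1 .81 .31 0 .1"

```text
time: 4.15
eef_pos: [0.5233, -0.602, 0.232]
tcp_rot: [3.141, -0.001, -0.444]
force: [0.5, -0.2, 0.1]
grip_width: 1.0
finger_force: 0.0
```

>>> jog_arm --series "1 .78 -.4 0 .08; 1 .78 -.4 0 .08; 1 .78 -.4 0 .08; 1 .78 -.4 0 .08; 1 .78 -.4 0 .08; 1 .78 -.4 0 .08; 1 .78 -.4 0 .08; 1 .78 -.4 0 .08"

```text
time: 4.95
eef_pos: [0.5932, -0.6001, 0.2319]
tcp_rot: [3.141, -0.001, -0.57]
force: [-0.2, -0.0, 0.7]
grip_width: 1.001
finger_force: 0.0
```

>>> jog_arm --series "1 .82 -.29 0 .08; 1 .82 -.29 0 .08; 1 .82 -.29 0 .08; 1 .82 -.29 0 .08; 1 .82 -.29 0 .08; 1 .82 -.29 0 .08; 1 .82 -.29 0 .08; 1 .82 -.29 0 .08"

```text
time: 5.75
eef_pos: [0.6509, -0.6062, 0.2264]
tcp_rot: [3.14, -0.013, -0.695]
force: [-0.6, -0.2, -0.1]
grip_width: 0.997
finger_force: 0.0
```

>>> jog_arm --series "1 .86 -.18 0 .08; 1 .86 -.18 0 .08; 1 .86 -.18 0 .08; 1 .86 -.18 0 .08; 1 .86 -.18 0 .08; 1 .86 -.18 0 .08; 1 .86 -.18 0 .08; 1 .86 -.18 0 .08"

```text
time: 6.55
eef_pos: [0.6776, -0.6073, 0.2114]
tcp_rot: [-3.136, -0.057, -0.821]
force: [-0.2, -0.6, -0.5]
grip_width: 0.998
finger_force: 0.0
```

>>> jog_arm --series "1 .87 -.07 0 .08; 1 .87 -.07 0 .08; 1 .87 -.07 0 .08; 1 .87 -.07 0 .08; 1 .87 -.07 0 .08; 1 .87 -.07 0 .08; 1 .87 -.07 0 .08; 1 .87 -.07 0 .08"

```text
time: 7.35
eef_pos: [0.6918, -0.6208, 0.1993]
tcp_rot: [-3.12, -0.1, -0.947]
force: [-0.1, 0.6, -0.0]
grip_width: 1.0
finger_force: 0.0
```

>>> jog_arm --series "1 .87 .05 0 .08; 1 .87 .05 0 .08; 1 .87 .05 0 .08; 1 .87 .05 0 .08; 1 .87 .05 0 .08; 1 .87 .05 0 .08; 1 .87 .05 0 .08; 1 .87 .05 0 .08"

```text
time: 8.15
eef_pos: [0.6937, -0.6461, 0.1912]
tcp_rot: [-3.093, -0.139, -1.075]
force: [-0.1, -0.0, 0.2]
grip_width: 1.001
finger_force: 0.0
```

```bash
python3 plan.py .53 .25 .23 1.756 .519 .361 .18 1.756
```

```text
now 8.15 [ 0.6937 -0.6461  0.1912] [-3.093 -0.139 -1.075] F [-0.1 -0.   0.2] g 1.001
-> [0.53 0.25 0.23] 1.756
   [-0.902 -0.294 -0.04   0.15 ]
   [-0.808 -0.497 -0.04   0.15 ]
   [-0.67  -0.672 -0.04   0.15 ]
   [-0.494 -0.81  -0.04   0.15 ]
   [-0.291 -0.903 -0.04   0.15 ]
   [-0.072 -0.946 -0.04   0.15 ]
   [ 0.151 -0.937 -0.04   0.15 ]
   [ 0.366 -0.876 -0.04   0.15 ]
   [ 0.56  -0.766 -0.04   0.15 ]
   [ 0.724 -0.614 -0.04   0.15 ]
   [ 0.847 -0.427 -0.04   0.15 ]
   [ 0.924 -0.218 -0.04   0.15 ]
-> [0.519 0.361 0.18 ] 1.756
   [0.695 0.06  0.313 0.   ]
   [0.695 0.06  0.313 0.   ]
```

```bash
sed -i 's|out.append(\[\*v,dy/n/(np.pi/2)\])|out.append([*v,-dy/n/(np.pi/2)])|' plan.py; python3 plan.py .5 -.45 .21 -.4
```

```text
now 8.15 [ 0.6937 -0.6461  0.1912] [-3.093 -0.139 -1.075] F [-0.1 -0.   0.2] g 1.001
-> [ 0.5  -0.45  0.21] -0.4
   [-0.827  0.241 -0.059 -0.107]
   [-0.856  0.099 -0.059 -0.107]
   [-0.86  -0.046 -0.059 -0.107]
   [-0.84  -0.19  -0.059 -0.107]
```

>>> jog_arm --series "1 -.85 .25 0 -.2; 1 -.85 .25 0 -.2; 1 -.85 .25 0 -.2; 1 -.85 .25 0 -.2; 1 -.85 .25 0 -.2; 1 -.85 .25 0 -.2; 1 -.85 .25 0 -.2; 1 -.85 .25 0 -.2"

```text
time: 8.95
eef_pos: [0.6439, -0.5975, 0.1807]
tcp_rot: [-3.139, -0.148, -0.759]
force: [0.3, 0.4, -0.0]
grip_width: 0.999
finger_force: 0.0
```

>>> jog_arm --series "1 -.85 0 0 -.2; 1 -.85 0 0 -.2; 1 -.85 0 0 -.2; 1 -.85 0 0 -.2; 1 -.85 0 0 -.2; 1 -.85 0 0 -.2; 1 -.85 0 0 -.2; 1 -.85 0 0 -.2"

```text
time: 9.75
eef_pos: [0.5952, -0.5509, 0.1707]
tcp_rot: [3.098, -0.141, -0.441]
force: [-0.6, 0.2, -0.0]
grip_width: 0.997
finger_force: 0.0
```

```bash
python3 plan.py .5 -.4 .23 1.0 .50 -.05 .23 1.756 .519 .361 .18 1.756
```

```text
now 9.75 [ 0.5952 -0.5509  0.1707] [ 3.098 -0.141 -0.441] F [-0.6  0.2 -0. ] g 0.997
-> [ 0.5  -0.4   0.23] 1.0
   [-0.627 -0.399 -0.247 -0.306]
   [-0.372 -0.644 -0.247 -0.306]
   [-0.032 -0.743 -0.247 -0.306]
-> [ 0.5  -0.05  0.23] 1.756
   [ 0.736 -0.473 -0.    -0.096]
   [ 0.799 -0.356 -0.    -0.096]
   [ 0.844 -0.232 -0.    -0.096]
   [ 0.869 -0.102 -0.    -0.096]
   [ 0.874  0.03  -0.    -0.096]
-> [0.519 0.361 0.18 ] 1.756
   [ 0.834  0.197  0.104 -0.   ]
   [ 0.834  0.197  0.104 -0.   ]
   [ 0.834  0.197  0.104 -0.   ]
   [ 0.834  0.197  0.104 -0.   ]
   [ 0.834  0.197  0.104 -0.   ]
   [ 0.834  0.197  0.104 -0.   ]
```

```bash
cat > plan.py <<'E'
# plan.py x y z yaw ... : per-call tool-frame shares (full rotation; turn about tool z)
import sys; from h import *
st=readout.get_state(); p=np.array(st['eef_pos']); M=R.from_euler('xyz',st['tcp_rot']).as_matrix()
yw=lambda M:np.arctan2(M[1,0],M[0,0])
w=lambda a:(a+np.pi)%(2*np.pi)-np.pi
print('now',round(st['time'],2),p.round(4),'yaw',round(yw(M),3),'tilt z',M[:,2].round(3),'radial',np.round(np.arctan2(p[1],p[0]),2),np.hypot(*p[:2]).round(3),'F',st['force'].round(1),'g',round(st['grip_width'],3),'q',st['q'].round(2))
a=list(map(float,sys.argv[1:]))
for i in range(0,len(a),4):
    t=np.array(a[i:i+3]); dy=w(a[i+3]-yw(M)); n=1
    while 1:
        out=[];ok=True
        for k in range(n):
            N=M@R.from_euler('z',-dy*k/n).as_matrix()
            v=N.T@((t-p)/n)/.08; ok&=bool((abs(v)<=1).all()); out.append([*v,-dy/n/(np.pi/2)])
        if ok and abs(dy)/n<1: break
        n+=1
    print('->',t,a[i+3]); [print('  ',np.round(o,3)) for o in out]; p=t; M=M@R.from_euler('z',-dy).as_matrix()
E
python3 plan.py .40 -.38 .23 .3 .3 -.28 .23 .3
```

```text
now 9.75 [ 0.5952 -0.5509  0.1707] yaw -0.441 tilt z [ 0.108 -0.099 -0.989] radial -0.75 0.811 F [-0.6  0.2 -0. ] g 0.997 q [ 0.1   1.03  1.29  1.15 -1.03  1.44 -0.84]
-> [ 0.4  -0.38  0.23] 0.3
   [-0.994 -0.279 -0.403 -0.157]
   [-0.896 -0.514 -0.403 -0.157]
   [-0.743 -0.717 -0.403 -0.157]
-> [ 0.3  -0.28  0.23] 0.3
   [-0.41  -0.772 -0.13   0.001]
   [-0.411 -0.772 -0.13   0.001]
```

>>> jog_arm --series "1 -.99 -.28 -.4 -.2; 1 -.99 -.28 -.4 -.2; 1 -.99 -.28 -.4 -.2; 1 -.99 -.28 -.4 -.2; 1 -.99 -.28 -.4 -.2; 1 -.99 -.28 -.4 -.2; 1 -.99 -.28 -.4 -.2; 1 -.99 -.28 -.4 -.2"

```text
time: 10.55
eef_pos: [0.5305, -0.494, 0.19]
tcp_rot: [3.056, -0.12, -0.125]
force: [0.1, 0.6, 0.6]
grip_width: 0.999
finger_force: 0.0
```

>>> jog_arm --series "1 -.87 -.54 -.4 -.3; 1 -.87 -.54 -.4 -.3; 1 -.87 -.54 -.4 -.3; 1 -.87 -.54 -.4 -.3; 1 -.87 -.54 -.4 -.3; 1 -.87 -.54 -.4 -.3; 1 -.87 -.54 -.4 -.3; 1 -.87 -.54 -.4 -.3"

```text
time: 11.35
eef_pos: [0.4642, -0.4396, 0.2096]
tcp_rot: [3.011, -0.068, 0.345]
force: [0.5, -0.1, 0.9]
grip_width: 0.997
finger_force: 0.0
```

```bash
python3 plan.py .36 -.33 .23 .8 .25 -.23 .23 .8
```

```text
now 11.35 [ 0.4642 -0.4396  0.2096] yaw 0.345 tilt z [ 0.108 -0.1   -0.989] radial -0.76 0.639 F [ 0.5 -0.1  0.9] g 0.997 q [-0.25  0.55  1.28  1.64 -0.6   1.22 -0.1 ]
-> [ 0.36 -0.33  0.23] 0.8
   [-0.372 -0.837 -0.264 -0.145]
   [-0.173 -0.9   -0.264 -0.145]
-> [ 0.25 -0.23  0.23] 0.8
   [-0.034 -0.918 -0.136 -0.001]
   [-0.033 -0.919 -0.136 -0.001]
```

>>> jog_arm --series "1 -.37 -.84 -.26 -.3; 1 -.37 -.84 -.26 -.3; 1 -.37 -.84 -.26 -.3; 1 -.37 -.84 -.26 -.3; 1 -.37 -.84 -.26 -.3; 1 -.37 -.84 -.26 -.3; 1 -.37 -.84 -.26 -.3; 1 -.37 -.84 -.26 -.3"

```text
time: 12.15
eef_pos: [0.412, -0.3846, 0.2196]
tcp_rot: [2.994, -0.002, 0.811]
force: [0.8, 0.2, 0.1]
grip_width: 1.002
finger_force: 0.0
```

>>> jog_arm --series "1 0 -.9 -.2 0; 1 0 -.9 -.2 0; 1 0 -.9 -.2 0; 1 0 -.9 -.2 0; 1 0 -.9 -.2 0; 1 0 -.9 -.2 0; 1 0 -.9 -.2 0; 1 0 -.9 -.2 0"

```text
time: 12.95
eef_pos: [0.3586, -0.3343, 0.2245]
tcp_rot: [2.995, 0.0, 0.812]
force: [-0.9, -0.2, 0.1]
grip_width: 1.001
finger_force: 0.0
```

```bash
python3 plan.py .25 -.23 .23 .8
```

```text
now 12.95 [ 0.3586 -0.3343  0.2245] yaw 0.812 tilt z [ 0.106 -0.101 -0.989] radial -0.75 0.49 F [-0.9 -0.2  0.1] g 1.001 q [-0.51 -0.28  1.02  1.97  0.3   1.19 -0.34]
-> [ 0.25 -0.23  0.23] 0.8
   [ 0.006 -0.926 -0.171  0.004]
   [ 0.    -0.926 -0.171  0.004]
```

>>> jog_arm --series "1 0 -.9 -.15 0; 1 0 -.9 -.15 0; 1 0 -.9 -.15 0; 1 0 -.9 -.15 0; 1 0 -.9 -.15 0; 1 0 -.9 -.15 0; 1 0 -.9 -.15 0; 1 0 -.9 -.15 0"

```text
time: 13.75
eef_pos: [0.3059, -0.2837, 0.2262]
tcp_rot: [2.994, -0.002, 0.813]
force: [-1.0, -0.2, 0.0]
grip_width: 0.998
finger_force: 0.0
```

```bash
python3 plan.py .25 -.23 .23 .8
```

```text
now 13.75 [ 0.3059 -0.2837  0.2262] yaw 0.813 tilt z [ 0.108 -0.099 -0.989] radial -0.75 0.417 F [-1.  -0.2  0. ] g 0.998 q [-0.34 -0.47  0.75  2.11  0.38  1.26 -0.48]
-> [ 0.25 -0.23  0.23] 0.8
   [ 0.008 -0.951 -0.189  0.009]
```

>>> jog_arm --series "1 0 -.5 -.1 0; 1 0 -.5 -.1 0; 1 0 -.5 -.1 0; 1 0 -.5 -.1 0; 1 0 -.5 -.1 0; 1 0 -.5 -.1 0; 1 0 -.5 -.1 0; 1 0 -.5 -.1 0"

```text
time: 14.55
eef_pos: [0.2763, -0.2556, 0.2283]
tcp_rot: [2.994, -0.003, 0.814]
force: [0.6, -1.1, 0.7]
grip_width: 1.004
finger_force: 0.0
```

```bash
python3 plan.py
```

```text
now 14.55 [ 0.2763 -0.2556  0.2283] yaw 0.814 tilt z [ 0.109 -0.099 -0.989] radial -0.75 0.376 F [ 0.6 -1.1  0.7] g 1.004 q [-0.09 -0.49  0.52  2.18  0.3   1.27 -0.43]
```

>>> jog_arm --series "1 0 -.4 -.1 0; 1 0 -.4 -.1 0; 1 0 -.4 -.1 0; 1 0 -.4 -.1 0; 1 0 -.4 -.1 0; 1 0 -.4 -.1 0; 1 0 -.4 -.1 0; 1 0 -.4 -.1 0"

```text
time: 15.35
eef_pos: [0.2526, -0.2328, 0.2315]
tcp_rot: [2.994, -0.003, 0.815]
force: [0.1, -0.3, -0.5]
grip_width: 1.004
finger_force: 0.0
```

```bash
python3 plan.py
```

```text
now 15.35 [ 0.2526 -0.2328  0.2315] yaw 0.815 tilt z [ 0.109 -0.099 -0.989] radial -0.74 0.344 F [ 0.1 -0.3 -0.5] g 1.004 q [ 0.23 -0.5   0.26  2.22  0.17  1.27 -0.33]
```

>>> jog_arm --series "1 0 -.4 -.1 0; 1 0 -.4 -.1 0; 1 0 -.4 -.1 0; 1 0 -.4 -.1 0; 1 0 -.4 -.1 0; 1 0 -.4 -.1 0; 1 0 -.4 -.1 0; 1 0 -.4 -.1 0"

```text
time: 16.15
eef_pos: [0.2338, -0.2143, 0.2337]
tcp_rot: [3.0, -0.003, 0.816]
force: [0.2, -0.7, 0.4]
grip_width: 0.994
finger_force: 0.0
```

```bash
python3 plan.py
```

```text
now 16.15 [ 0.2338 -0.2143  0.2337] yaw 0.816 tilt z [ 0.105 -0.095 -0.99 ] radial -0.74 0.317 F [ 0.2 -0.7  0.4] g 0.994 q [ 0.84 -0.5  -0.18  2.23 -0.08  1.26 -0.06]
```

>>> jog_arm --series "1 0 -.3 -.1 0; 1 0 -.3 -.1 0; 1 0 -.3 -.1 0; 1 0 -.3 -.1 0; 1 0 -.3 -.1 0; 1 0 -.3 -.1 0; 1 0 -.3 -.1 0; 1 0 -.3 -.1 0"

```text
time: 16.95
eef_pos: [0.2273, -0.209, 0.2248]
tcp_rot: [3.03, -0.009, 0.813]
force: [0.8, -0.3, -0.3]
grip_width: 1.0
finger_force: 0.0
```

```bash
python3 plan.py
```

```text
now 16.95 [ 0.2273 -0.209   0.2248] yaw 0.813 tilt z [ 0.086 -0.07  -0.994] radial -0.74 0.309 F [ 0.8 -0.3 -0.3] g 1.0 q [ 0.61 -0.5  -0.02  2.25 -0.    1.28 -0.16]
```

>>> jog_arm --series "1 0 -.4 -.15 0; 1 0 -.4 -.15 0; 1 0 -.4 -.15 0; 1 0 -.4 -.15 0; 1 0 -.4 -.15 0; 1 0 -.4 -.15 0; 1 0 -.4 -.15 0; 1 0 -.4 -.15 0"

```text
time: 17.75
eef_pos: [0.217, -0.1975, 0.2135]
tcp_rot: [3.075, -0.02, 0.813]
force: [0.3, 0.3, -0.7]
grip_width: 1.001
finger_force: 0.0
```

```bash
python3 plan.py
```

```text
now 17.75 [ 0.217  -0.1975  0.2135] yaw 0.813 tilt z [ 0.062 -0.031 -0.998] radial -0.74 0.293 F [ 0.3  0.3 -0.7] g 1.001 q [ 0.56 -0.5   0.02  2.27  0.    1.3  -0.18]
```

>>> jog_arm --series "1 0 -.3 -.15 0; 1 0 -.3 -.15 0; 1 0 -.3 -.15 0; 1 0 -.3 -.15 0; 1 0 -.3 -.15 0; 1 0 -.3 -.15 0; 1 0 -.3 -.15 0; 1 0 -.3 -.15 0"

```text
time: 18.55
eef_pos: [0.2092, -0.1902, 0.2155]
tcp_rot: [3.098, -0.023, 0.814]
force: [-1.3, -0.7, 0.3]
grip_width: 0.999
finger_force: 0.0
```

```bash
python3 plan.py
```

```text
now 18.55 [ 0.2092 -0.1902  0.2155] yaw 0.814 tilt z [ 0.048 -0.013 -0.999] radial -0.74 0.283 F [-1.3 -0.7  0.3] g 0.999 q [ 0.69 -0.5  -0.06  2.26 -0.05  1.33 -0.12]
```

```bash
python3 plan.py .34 -.09 .23 1.3 .27 -.072 .23 1.3
```

```text
now 18.55 [ 0.2092 -0.1902  0.2155] yaw 0.814 tilt z [ 0.048 -0.013 -0.999] radial -0.74 0.283 F [-1.3 -0.7  0.3] g 0.999 q [ 0.69 -0.5  -0.06  2.26 -0.05  1.33 -0.12]
-> [ 0.34 -0.09  0.23] 1.3
   [ 0.679  0.111 -0.04  -0.103]
   [ 0.652  0.219 -0.04  -0.103]
   [ 0.608  0.322 -0.04  -0.103]
-> [ 0.27  -0.072  0.23 ] 1.3
   [-0.018 -0.902 -0.045 -0.   ]
```

>>> jog_arm --series "1 .68 .3 0 -.1; 1 .68 .3 0 -.1; 1 .68 .3 0 -.1; 1 .68 .3 0 -.1; 1 .68 .3 0 -.1; 1 .68 .3 0 -.1; 1 .68 .3 0 -.1; 1 .68 .3 0 -.1"

```text
time: 19.35
eef_pos: [0.2637, -0.1674, 0.2179]
tcp_rot: [3.095, -0.016, 0.97]
force: [0.6, -0.6, 0.4]
grip_width: 1.001
finger_force: 0.0
```

>>> jog_arm --series "1 .65 .22 0 -.1; 1 .65 .22 0 -.1; 1 .65 .22 0 -.1; 1 .65 .22 0 -.1; 1 .65 .22 0 -.1; 1 .65 .22 0 -.1; 1 .65 .22 0 -.1; 1 .65 .22 0 -.1"

```text
time: 20.15
eef_pos: [0.3076, -0.1344, 0.2196]
tcp_rot: [3.093, -0.009, 1.127]
force: [-0.2, -0.5, 0.2]
grip_width: 1.003
finger_force: 0.0
```

```bash
python3 plan.py .32 -.085 .23 1.3 .27 -.072 .23 1.3
```

```text
now 20.15 [ 0.3076 -0.1344  0.2196] yaw 1.127 tilt z [ 0.048 -0.013 -0.999] radial -0.41 0.336 F [-0.2 -0.5  0.2] g 1.003 q [ 0.54 -0.36 -0.21  2.16 -0.08  1.28 -0.08]
-> [ 0.32  -0.085  0.23 ] 1.3
   [ 0.626 -0.119 -0.131 -0.11 ]
-> [ 0.27  -0.072  0.23 ] 1.3
   [-0.011 -0.645 -0.032 -0.   ]
```

>>> jog_arm --series "1 .63 -.12 -.13 -.11; 1 .63 -.12 -.13 -.11; 1 .63 -.12 -.13 -.11; 1 .63 -.12 -.13 -.11; 1 .63 -.12 -.13 -.11; 1 .63 -.12 -.13 -.11; 1 .63 -.12 -.13 -.11; 1 .63 -.12 -.13 -.11"

```text
time: 20.95
eef_pos: [0.3202, -0.0847, 0.2299]
tcp_rot: [3.092, -0.0, 1.299]
force: [0.8, -0.1, -1.0]
grip_width: 0.999
finger_force: 0.0
```

>>> jog_arm --series "1 0 -.55 0 0; 1 0 -.55 0 0; 1 0 -.55 0 0; 1 0 -.55 0 0; 1 0 -.55 0 0; 1 0 -.55 0 0; 1 0 -.55 0 0; 1 0 -.55 0 0"

```text
time: 21.75
eef_pos: [0.278, -0.0728, 0.2278]
tcp_rot: [3.092, -0.0, 1.3]
force: [0.7, -0.8, 0.3]
grip_width: 1.002
finger_force: 0.0
```

```bash
python3 plan.py
```

```text
now 21.75 [ 0.278  -0.0728  0.2278] yaw 1.3 tilt z [ 0.048 -0.013 -0.999] radial -0.26 0.287 F [ 0.7 -0.8  0.3] g 1.002 q [ 0.45 -0.49 -0.25  2.23 -0.12  1.35 -0.02]
```

>>> jog_arm --series "1 0 -.2 0 0; 1 0 -.2 0 0; 1 0 -.2 0 0; 1 0 -.2 0 0; 1 0 -.2 0 0; 1 0 -.2 0 0; 1 0 -.2 0 0; 1 0 -.2 0 0"

```text
time: 22.55
eef_pos: [0.2723, -0.0711, 0.2251]
tcp_rot: [3.101, -0.0, 1.3]
force: [-0.0, -0.6, -0.2]
grip_width: 1.0
finger_force: 0.0
```

```bash
python3 plan.py
```

```text
now 22.55 [ 0.2723 -0.0711  0.2251] yaw 1.3 tilt z [ 0.039 -0.011 -0.999] radial -0.26 0.281 F [-0.  -0.6 -0.2] g 1.0 q [ 0.36 -0.5  -0.19  2.24 -0.09  1.35 -0.07]
```

>>> jog_arm --series "1 0 -.3 0 0; 1 0 -.3 0 0; 1 0 -.3 0 0; 1 0 -.3 0 0; 1 0 -.3 0 0; 1 0 -.3 0 0; 1 0 -.3 0 0; 1 0 -.3 0 0"

```text
time: 23.35
eef_pos: [0.2636, -0.0681, 0.2133]
tcp_rot: [3.13, -0.005, 1.3]
force: [-0.5, -0.2, -0.3]
grip_width: 1.0
finger_force: 0.0
```

```bash
python3 plan.py
```

```text
now 23.35 [ 0.2636 -0.0681  0.2133] yaw 1.3 tilt z [ 0.013  0.001 -1.   ] radial -0.25 0.272 F [-0.5 -0.2 -0.3] g 1.0 q [ 0.14 -0.5  -0.04  2.27 -0.02  1.36 -0.16]
```

>>> jog_arm --series "1 0 -.2 0 0; 1 0 -.2 0 0; 1 0 -.2 0 0; 1 0 -.2 0 0; 1 0 -.2 0 0; 1 0 -.2 0 0; 1 0 -.2 0 0; 1 0 -.2 0 0"

```text
time: 24.15
eef_pos: [0.2576, -0.0661, 0.211]
tcp_rot: [3.139, -0.005, 1.301]
force: [-0.9, 0.8, 0.1]
grip_width: 0.997
finger_force: 0.0
```

```bash
python3 plan.py
```

```text
now 24.15 [ 0.2576 -0.0661  0.211 ] yaw 1.301 tilt z [ 0.004  0.004 -1.   ] radial -0.25 0.266 F [-0.9  0.8  0.1] g 0.997 q [ 0.36 -0.5  -0.19  2.27 -0.1   1.36 -0.06]
```

```bash
python3 plan.py .42 .05 .22 1.756 .519 .358 .19 1.756
```

```text
now 24.15 [ 0.2576 -0.0661  0.211 ] yaw 1.301 tilt z [ 0.004  0.004 -1.   ] radial -0.25 0.266 F [-0.9  0.8  0.1] g 0.997 q [ 0.36 -0.5  -0.19  2.27 -0.1   1.36 -0.06]
-> [0.42 0.05 0.22] 1.756
   [ 0.97   0.785 -0.049 -0.145]
   [ 0.768  0.984 -0.049 -0.145]
-> [0.519 0.358 0.19 ] 1.756
   [0.889 0.481 0.099 0.   ]
   [0.889 0.481 0.099 0.   ]
   [0.889 0.481 0.099 0.   ]
   [0.889 0.481 0.099 0.   ]
```

>>> jog_arm --series "1 .97 .78 0 -.15; 1 .97 .78 0 -.15; 1 .97 .78 0 -.15; 1 .97 .78 0 -.15; 1 .97 .78 0 -.15; 1 .97 .78 0 -.15; 1 .97 .78 0 -.15; 1 .97 .78 0 -.15"

```text
time: 24.95
eef_pos: [0.3382, -0.0084, 0.2118]
tcp_rot: [3.137, -0.004, 1.535]
force: [0.4, 1.0, 0.1]
grip_width: 0.997
finger_force: 0.0
```

>>> jog_arm --series "1 .77 .98 0 -.15; 1 .77 .98 0 -.15; 1 .77 .98 0 -.15; 1 .77 .98 0 -.15; 1 .77 .98 0 -.15; 1 .77 .98 0 -.15; 1 .77 .98 0 -.15; 1 .77 .98 0 -.15"

```text
time: 25.75
eef_pos: [0.4187, 0.0504, 0.2124]
tcp_rot: [3.136, -0.002, 1.771]
force: [-0.2, -0.1, -0.1]
grip_width: 1.001
finger_force: 0.0
```

>>> jog_arm --series ".7 .89 .48 0 0; .7 .89 .48 0 0; .7 .89 .48 0 0; .7 .89 .48 0 0; .7 .89 .48 0 0; .7 .89 .48 0 0; .7 .89 .48 0 0; .7 .89 .48 0 0"

```text
time: 26.55
eef_pos: [0.4423, 0.1277, 0.2125]
tcp_rot: [3.137, -0.003, 1.771]
force: [-0.8, 0.5, 0.5]
grip_width: 0.701
finger_force: 0.0
```

>>> jog_arm --series ".7 .89 .48 0 0; .7 .89 .48 0 0; .7 .89 .48 0 0; .7 .89 .48 0 0; .7 .89 .48 0 0; .7 .89 .48 0 0; .7 .89 .48 0 0; .7 .89 .48 0 0"

```text
time: 27.35
eef_pos: [0.4658, 0.2051, 0.213]
tcp_rot: [3.137, -0.003, 1.771]
force: [-0.5, -0.4, -0.2]
grip_width: 0.702
finger_force: 0.0
```

```bash
python3 plan.py .519 .358 .2 1.756
```

```text
now 27.35 [0.4658 0.2051 0.213 ] yaw 1.771 tilt z [ 0.004  0.003 -1.   ] radial 0.41 0.509 F [-0.5 -0.4 -0.2] g 0.702 q [ 0.01  0.12 -0.55  1.77  0.07  1.26 -0.36]
-> [0.519 0.358 0.2  ] 1.756
   [0.87  0.515 0.086 0.005]
   [0.874 0.509 0.086 0.005]
```

>>> jog_arm --series ".7 .87 .51 .1 .01; .7 .87 .51 .1 .01; .7 .87 .51 .1 .01; .7 .87 .51 .1 .01; .7 .87 .51 .1 .01; .7 .87 .51 .1 .01; .7 .87 .51 .1 .01; .7 .87 .51 .1 .01"

```text
time: 28.15
eef_pos: [0.492, 0.2815, 0.2055]
tcp_rot: [3.137, -0.003, 1.755]
force: [0.6, -0.3, 0.3]
grip_width: 0.7
finger_force: 0.0
```

>>> jog_arm --series ".7 .87 .51 .1 0; .7 .87 .51 .1 0; .7 .87 .51 .1 0; .7 .87 .51 .1 0; .7 .87 .51 .1 0; .7 .87 .51 .1 0; .7 .87 .51 .1 0; .7 .87 .51 .1 0"

```text
time: 28.95
eef_pos: [0.5194, 0.3574, 0.1979]
tcp_rot: [3.137, -0.003, 1.755]
force: [-0.1, -0.1, 0.6]
grip_width: 0.701
finger_force: 0.0
```

```bash
python3 plan.py .519 .360 .125 1.756 .519 .360 .052 1.756
python3 - <<'E'
from h import *
save('wrist','w1',s=1.5)
c=cam('wrist','w1')
print('expected grip top px*1.5',w2px(c,[.519,.3608,.08])*1.5)
E
```

```text
now 28.95 [0.5194 0.3574 0.1979] yaw 1.755 tilt z [ 0.004  0.004 -1.   ] radial 0.6 0.63 F [-0.1 -0.1  0.6] g 0.701 q [-0.23  0.42 -0.59  1.47  0.24  1.31 -0.65]
-> [0.519 0.36  0.125] 1.756
   [ 0.03  -0.003  0.911 -0.   ]
-> [0.519 0.36  0.052] 1.756
   [-0.002 -0.005  0.912 -0.   ]
expected grip top px*1.5 [393.32030325 285.15293483]
```

View pics/w1.png

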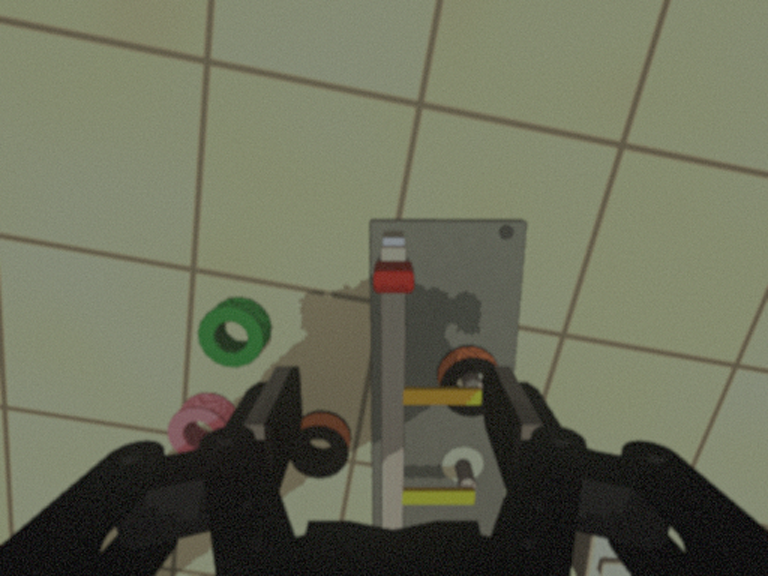

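The red grip appears at (394,283) in the wrist view, against a predicted (393,285), so the stand fit holds. I'll descend and grip it.

>>> jog_arm --series ".7 .03 0 .3 0; .7 .03 0 .6 0; .7 .03 0 .9 0; .7 .03 0 .91 0; .7 .03 0 .91 0; .7 .03 0 .91 0; .7 .03 0 .91 0; .7 .03 0 .91 0"

```text
time: 29.8
eef_pos: [0.5194, 0.3609, 0.1258]
tcp_rot: [3.136, -0.003, 1.756]
force: [-0.0, -0.4, 0.3]
grip_width: 0.701
finger_force: 0.0
```

>>> jog_arm --series ".7 0 0 .25 0; .7 0 0 .5 0; .7 0 0 .7 0; .7 0 0 .85 0; .7 0 0 .91 0; .7 0 0 .91 0; .7 0 0 .91 0; .7 0 0 .91 0"

```text
time: 30.6
eef_pos: [0.5197, 0.3612, 0.0529]
tcp_rot: [3.136, -0.003, 1.756]
force: [0.3, 0.3, -0.2]
grip_width: 0.702
finger_force: 0.0
```

>>> jog_arm --series "0 0 0 0 0; 0 0 0 0 0; 0 0 0 0 0; 0 0 0 0 0; 0 0 0 0 0; 0 0 0 0 0; 0 0 0 0 0; 0 0 0 0 0" --squeeze 30

```text
time: 31.4
eef_pos: [0.5198, 0.361, 0.0524]
tcp_rot: [3.136, -0.003, 1.756]
force: [4.5, 1.3, 5.4]
grip_width: 0.272
finger_force: 33.6
```

>>> jog_arm --series "0 -.08 0 0 0; 0 -.16 0 0 0; 0 -.24 0 0 0; 0 -.32 0 0 0; 0 -.38 0 0 0; 0 -.42 0 0 0; 0 -.44 0 0 0; 0 -.44 0 0 0"

```text
time: 32.2
eef_pos: [0.5262, 0.3263, 0.0524]
tcp_rot: [3.136, -0.003, 1.756]
force: [3.6, 1.6, 5.6]
grip_width: 0.274
finger_force: 33.9
```

>>> jog_arm --series "0 -.02 0 0 0; 0 -.03 0 0 0; 0 -.04 0 0 0; 0 -.05 0 0 0; 0 -.06 0 0 0; 0 -.06 0 0 0; 0 -.06 0 0 0; 0 -.06 0 0 0"

```text
time: 33.0
eef_pos: [0.527, 0.322, 0.0524]
tcp_rot: [3.136, -0.003, 1.756]
force: [4.5, 1.5, 5.2]
grip_width: 0.271
finger_force: 33.9
```

>>> jog_arm --series "0 -.02 0 0 0; 0 -.03 0 0 0; 0 -.04 0 0 0; 0 -.05 0 0 0; 0 -.06 0 0 0; 0 -.06 0 0 0; 0 -.06 0 0 0; 0 -.06 0 0 0"

```text
time: 33.8
eef_pos: [0.5269, 0.3217, 0.0525]
tcp_rot: [3.134, -0.01, 1.759]
force: [7.3, 16.7, -1.5]
grip_width: 0.276
finger_force: 32.9
```

>>> jog_arm --series "0 -.02 0 0 0; 0 -.02 0 0 0; 0 -.03 0 0 0; 0 -.03 0 0 0; 0 -.04 0 0 0; 0 -.04 0 0 0; 0 -.04 0 0 0; 0 -.04 0 0 0"

```text
time: 34.6
eef_pos: [0.5269, 0.3216, 0.0527]
tcp_rot: [3.133, -0.014, 1.762]
force: [7.4, 27.4, -7.3]
grip_width: 0.274
finger_force: 32.3
```

>>> jog_arm --series "0 .1 0 0 0; 0 .1 0 0 0; .7 .1 0 0 0; .7 .1 0 0 0; .7 .1 0 0 0; .7 .1 0 0 0; .7 .1 0 0 0; .7 .1 0 0 0"

```text
time: 35.4
eef_pos: [0.5265, 0.3214, 0.0518]
tcp_rot: [3.137, -0.003, 1.756]
force: [-0.5, 0.5, 0.7]
grip_width: 0.702
finger_force: 0.0
```

>>> jog_arm --series ".7 0 0 -.3 0; .7 0 0 -.6 0; .7 0 0 -1 0; .7 0 0 -1 0; .7 0 0 -1 0; .7 0 0 -1 0; .7 0 0 -1 0; .7 0 0 -1 0"

```text
time: 36.2
eef_pos: [0.526, 0.321, 0.131]
tcp_rot: [3.138, -0.002, 1.756]
force: [-0.2, -0.3, 0.3]
grip_width: 0.699
finger_force: 0.0
```

```bash
sed -i 's/(h1,E(397,432))/(h1,E(487,335))/' fit.py; python3 fit.py | grep -A1 org; python3 plan.py .52 .25 .2 1.756 .49 -.02 .2 1.667 .53 -.18 .2 1.667
```

```text
org [ 0.6997 -0.2023  0.099   0.0231]
[[-0.2, -2.1], [0.2, -2.0], [-0.3, -0.3], [-1.4, -0.3], [0.3, 1.6], [-1.5, -0.3], [0.2, -0.2], [-0.3, -0.8], [-1.1, -0.3], [-0.7, -1.0], [0.5, -1.1], [-0.7, 1.6], [-0.8, 0.3], [-0.5, 0.1]]
now 36.2 [0.526 0.321 0.131] yaw 1.756 tilt z [ 0.003  0.003 -1.   ] radial 0.55 0.616 F [-0.2 -0.3  0.3] g 0.699 q [-0.17  0.44 -0.57  1.59  0.25  1.18 -0.61]
-> [0.52 0.25 0.2 ] 1.756
   [-0.856 -0.234 -0.865  0.   ]
-> [ 0.49 -0.02  0.2 ] 1.667
   [-0.812 -0.248 -0.003  0.014]
   [-0.817 -0.229 -0.003  0.014]
   [-0.822 -0.211 -0.003  0.014]
   [-0.827 -0.193 -0.003  0.014]
-> [ 0.53 -0.18  0.2 ] 1.667
   [-0.68   0.102 -0.002  0.   ]
   [-0.68   0.102 -0.002  0.   ]
   [-0.68   0.102 -0.002  0.   ]
```

>>> jog_arm --series ".4 -.86 -.23 -.86 0; .4 -.86 -.23 -.86 0; .4 -.86 -.23 -.86 0; .4 -.86 -.23 -.86 0; .4 -.86 -.23 -.86 0; .4 -.86 -.23 -.86 0; .4 -.86 -.23 -.86 0; .4 -.86 -.23 -.86 0"

```text
time: 37.0
eef_pos: [0.5203, 0.2505, 0.1998]
tcp_rot: [3.138, -0.003, 1.757]
force: [0.0, -0.4, 0.1]
grip_width: 0.4
finger_force: 0.0
```

>>> jog_arm --series ".4 -.98 -.25 0 .02; .4 -.98 -.25 0 .02; .4 -.98 -.25 0 .02; .4 -.98 -.25 0 .02; .4 -.98 -.25 0 .02; .4 -.98 -.25 0 .02; .4 -.98 -.25 0 .02; .4 -.98 -.25 0 .02"

```text
time: 37.8
eef_pos: [0.5153, 0.1698, 0.2]
tcp_rot: [3.137, -0.003, 1.726]
force: [-0.4, 0.8, -0.4]
grip_width: 0.398
finger_force: 0.0
```

>>> jog_arm --series ".4 -.98 -.2 0 .02; .4 -.98 -.2 0 .02; .4 -.98 -.2 0 .02; .4 -.98 -.2 0 .02; .4 -.98 -.2 0 .02; .4 -.98 -.2 0 .02; .4 -.98 -.2 0 .02; .4 -.98 -.2 0 .02"

```text
time: 38.6
eef_pos: [0.5116, 0.0899, 0.1997]
tcp_rot: [3.137, -0.003, 1.694]
force: [0.0, -1.0, -0.6]
grip_width: 0.402
finger_force: 0.0
```

>>> jog_arm --series ".4 -.98 -.1 0 .02; .4 -.98 -.1 0 .02; .4 -.98 -.1 0 .02; .4 -.98 -.1 0 .02; .4 -.98 -.1 0 .02; .4 -.98 -.1 0 .02; .4 -.98 -.1 0 .02; .4 -.98 -.1 0 .02"

```text
time: 39.4
eef_pos: [0.5133, 0.0111, 0.1995]
tcp_rot: [3.137, -0.003, 1.663]
force: [0.6, -0.1, -0.6]
grip_width: 0.4
finger_force: 0.0
```

>>> jog_arm --series ".4 -.9 .1 0 0; .4 -.9 .1 0 0; .4 -.9 .1 0 0; .4 -.9 .1 0 0; .4 -.9 .1 0 0; .4 -.9 .1 0 0; .4 -.9 .1 0 0; .4 -.9 .1 0 0"

```text
time: 40.2
eef_pos: [0.5278, -0.06, 0.1994]
tcp_rot: [3.137, -0.003, 1.663]
force: [0.3, -0.5, -0.1]
grip_width: 0.4
finger_force: 0.0
```

```bash
python3 plan.py .562 -.216 .2 1.67
```

```text
now 40.2 [ 0.5278 -0.06    0.1994] yaw 1.663 tilt z [ 0.004  0.004 -1.   ] radial -0.11 0.531 F [ 0.3 -0.5 -0.1] g 0.4 q [ 0.37  0.17 -0.38  1.74  0.06  1.24  0.07]
-> [ 0.562 -0.216  0.2  ] 1.67
   [-0.991  0.124 -0.007 -0.002]
   [-0.991  0.12  -0.007 -0.002]
```

>>> jog_arm --series ".35 -.99 .12 0 0; .35 -.99 .12 0 0; .35 -.99 .12 0 0; .35 -.99 .12 0 0; .35 -.99 .12 0 0; .35 -.99 .12 0 0; .35 -.99 .12 0 0; .35 -.99 .12 0 0"

```text
time: 41.0
eef_pos: [0.5446, -0.1379, 0.1992]
tcp_rot: [3.137, -0.003, 1.663]
force: [0.7, -0.1, -0.1]
grip_width: 0.349
finger_force: 0.0
```

>>> jog_arm --series ".35 -.99 .12 0 0; .35 -.99 .12 0 0; .35 -.99 .12 0 0; .35 -.99 .12 0 0; .35 -.99 .12 0 0; .35 -.99 .12 0 0; .35 -.99 .12 0 0; .35 -.99 .12 0 0"

```text
time: 41.8
eef_pos: [0.5613, -0.2159, 0.199]
tcp_rot: [3.137, -0.003, 1.663]
force: [-0.0, 0.3, -0.6]
grip_width: 0.351
finger_force: 0.0
```

```bash
python3 plan.py .562 -.216 .13 1.67
python3 - <<'E'
from h import *
save('wrist','w2',s=1.5)
c=cam('wrist','w2')
for P in ([.5623,-.216,.105],[.5623-.0054,-.216+.0547,.105],[.5623+.0054,-.216-.0547,.105]): print(w2px(c,P)*1.5)
E
```

```text
now 41.8 [ 0.5613 -0.2159  0.199 ] yaw 1.663 tilt z [ 0.004  0.004 -1.   ] radial -0.37 0.601 F [-0.   0.3 -0.6] g 0.351 q [ 0.51  0.31 -0.27  1.56  0.08  1.28  0.32]
-> [ 0.562 -0.216  0.13 ] 1.67
   [-0.004  0.005  0.862 -0.005]
[395.24180193 303.18671845]
[394.75875104 197.61730838]
[395.66760143 396.24399902]
```

View pics/w2.png

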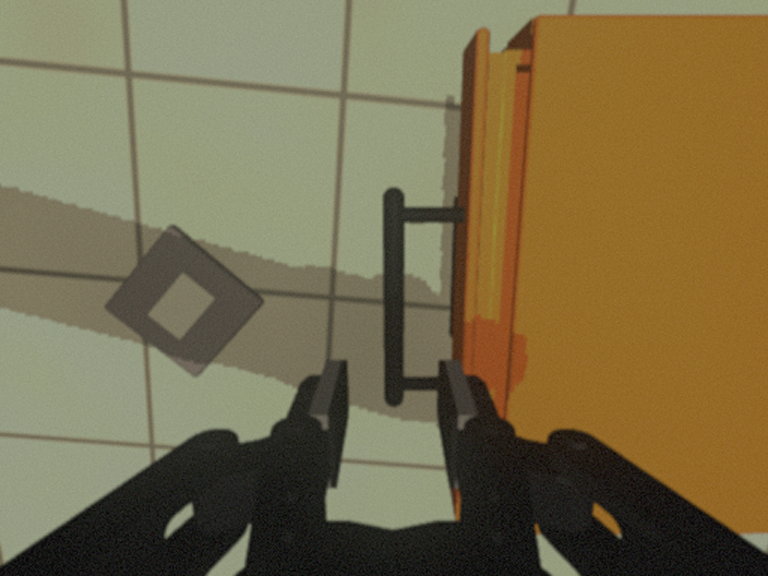

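The handle bar is at u=394, ends v 190..403, as predicted. I'll descend and grip it.

>>> jog_arm --series ".33 0 .01 .25 0; .33 0 .01 .5 0; .33 0 .01 .7 0; .33 0 .01 .85 0; .33 0 .01 .85 0; .33 0 .01 .85 0; .33 0 .01 .85 0; .33 0 .01 .85 0"

```text
time: 42.65
eef_pos: [0.5628, -0.2163, 0.1318]
tcp_rot: [3.136, -0.003, 1.662]
force: [0.1, -0.1, 0.6]
grip_width: 0.327
finger_force: 0.0
```

>>> jog_arm --series ".33 0 0 .15 0; .33 0 0 .3 0; .33 0 0 .45 0; .33 0 0 .54 0; .33 0 0 .54 0; .33 0 0 .54 0; .33 0 0 .54 0; .33 0 0 .54 0"

```text
time: 43.45
eef_pos: [0.5629, -0.2161, 0.0882]
tcp_rot: [3.137, -0.003, 1.662]
force: [-0.6, -0.3, 0.4]
grip_width: 0.326
finger_force: 0.0
```

>>> jog_arm --series "0 0 0 0 0; 0 0 0 0 0; 0 0 0 0 0; 0 0 0 0 0; 0 0 0 0 0; 0 0 0 0 0; 0 0 0 0 0; 0 0 0 0 0"

```text
time: 44.25
eef_pos: [0.5628, -0.2161, 0.0881]
tcp_rot: [3.137, -0.003, 1.662]
force: [-1.4, -0.2, 4.7]
grip_width: 0.116
finger_force: 29.2
```

```bash
python3 -c "
import numpy as np;d=.112;print(.5623-d*np.cos(.099),-.216-d*np.sin(.099))"; python3 plan.py .451 -.227 .087 1.663
```

```text
0.45084840786828884 -0.22706989662583615
now 44.25 [ 0.5628 -0.2161  0.0881] yaw 1.662 tilt z [ 0.004  0.003 -1.   ] radial -0.37 0.603 F [-1.4 -0.2  4.7] g 0.116 q [ 0.51  0.41 -0.26  1.68  0.11  1.07  0.3 ]
-> [ 0.451 -0.227  0.087] 1.663
   [-0.005 -0.702  0.003 -0.   ]
   [-0.004 -0.702  0.003 -0.   ]
```

>>> jog_arm --series "0 0 -.12 0 0; 0 0 -.25 0 0; 0 0 -.4 0 0; 0 0 -.55 0 0; 0 0 -.7 0 0; 0 0 -.85 0 0; 0 0 -.95 0 0; 0 0 -.95 0 0"

```text
time: 45.05
eef_pos: [0.4857, -0.2233, 0.088]
tcp_rot: [3.137, -0.003, 1.661]
force: [-1.1, 0.5, 6.9]
grip_width: 0.117
finger_force: 30.2
```

>>> jog_arm --series "0 0 -.1 0 0; 0 0 -.2 0 0; 0 0 -.3 0 0; 0 0 -.38 0 0; 0 0 -.42 0 0; 0 0 -.42 0 0; 0 0 -.42 0 0; 0 0 -.42 0 0"

```text
time: 45.85
eef_pos: [0.453, -0.2263, 0.0879]
tcp_rot: [3.137, -0.002, 1.661]
force: [-0.4, 0.4, 9.0]
grip_width: 0.114
finger_force: 30.4
```

>>> jog_arm --series "0 0 -.02 0 0; 0 0 -.04 0 0; 0 0 -.05 0 0; 0 0 -.06 0 0; 0 0 -.06 0 0; 0 0 -.06 0 0; 0 0 -.06 0 0; 0 0 -.06 0 0"

```text
time: 46.65
eef_pos: [0.4485, -0.2267, 0.0879]
tcp_rot: [3.136, -0.002, 1.662]
force: [0.2, -0.1, 9.7]
grip_width: 0.116
finger_force: 30.3
```

>>> jog_arm --series "0 0 -.02 0 0; 0 0 -.04 0 0; 0 0 -.05 0 0; 0 0 -.06 0 0; 0 0 -.06 0 0; 0 0 -.06 0 0; 0 0 -.06 0 0; 0 0 -.06 0 0"

```text
time: 47.45
eef_pos: [0.4446, -0.2271, 0.088]
tcp_rot: [3.135, -0.002, 1.662]
force: [4.7, -0.6, 5.6]
grip_width: 0.114
finger_force: 30.0
```

>>> jog_arm --series "0 0 -.02 0 0; 0 0 -.04 0 0; 0 0 -.05 0 0; 0 0 -.06 0 0; 0 0 -.06 0 0; 0 0 -.06 0 0; 0 0 -.06 0 0; 0 0 -.06 0 0"

```text
time: 48.25
eef_pos: [0.4445, -0.2271, 0.0882]
tcp_rot: [3.125, -0.0, 1.664]
force: [28.7, -3.8, -15.0]
grip_width: 0.115
finger_force: 29.2
```

>>> jog_arm --series "0 0 .08 0 0; 0 0 .08 0 0; .33 0 .08 0 0; .33 0 .08 0 0; .33 0 .08 0 0; .33 0 .08 0 0; .33 0 .08 0 0; .33 0 .08 0 0"

```text
time: 49.05
eef_pos: [0.4453, -0.2266, 0.0871]
tcp_rot: [3.138, -0.003, 1.662]
force: [-0.3, 0.1, 0.1]
grip_width: 0.328
finger_force: 0.0
```

>>> jog_arm --series ".33 0 0 -.3 0; .33 0 0 -.6 0; .33 0 0 -1 0; .33 0 0 -1 0; .33 0 0 -1 0; .33 0 0 -1 0; .33 0 0 -1 0; .33 0 0 -1 0"

```text
time: 49.85
eef_pos: [0.4447, -0.2268, 0.1664]
tcp_rot: [3.139, -0.004, 1.662]
force: [-0.1, -0.5, -0.4]
grip_width: 0.332
finger_force: 0.0
```

```bash
python3 plan.py .50 0.0 .19 1.7 .592 .2865 .17 1.756 .592 .2865 .1 1.756 .592 .2865 .015 1.756
```

```text
now 49.85 [ 0.4447 -0.2268  0.1664] yaw 1.662 tilt z [ 0.003  0.004 -1.   ] radial -0.47 0.499 F [-0.1 -0.5 -0.4] g 0.332 q [ 0.63  0.12 -0.26  1.86  0.03  1.16  0.45]
-> [0.5  0.   0.19] 1.7
   [ 0.92   0.316 -0.094 -0.008]
   [ 0.916  0.327 -0.094 -0.008]
   [ 0.912  0.339 -0.094 -0.008]
-> [0.592  0.2865 0.17  ] 1.756
   [ 0.851  0.4    0.067 -0.009]
   [ 0.845  0.412  0.067 -0.009]
   [ 0.839  0.424  0.067 -0.009]
   [ 0.833  0.436  0.067 -0.009]
-> [0.592  0.2865 0.1   ] 1.756
   [-0.003 -0.003  0.875  0.   ]
-> [0.592  0.2865 0.015 ] 1.756
   [-0.002 -0.002  0.531 -0.   ]
   [-0.002 -0.002  0.531 -0.   ]
```

>>> jog_arm --series ".68 .92 .32 -.09 -.01; .68 .92 .32 -.09 -.01; .68 .92 .32 -.09 -.01; .68 .92 .32 -.09 -.01; .68 .92 .32 -.09 -.01; .68 .92 .32 -.09 -.01; .68 .92 .32 -.09 -.01; .68 .92 .32 -.09 -.01"

```text
time: 50.65
eef_pos: [0.4637, -0.1518, 0.1746]
tcp_rot: [3.138, -0.003, 1.677]
force: [-0.5, 0.3, -0.0]
grip_width: 0.682
finger_force: 0.0
```

>>> jog_arm --series ".68 .92 .33 -.09 -.01; .68 .92 .33 -.09 -.01; .68 .92 .33 -.09 -.01; .68 .92 .33 -.09 -.01; .68 .92 .33 -.09 -.01; .68 .92 .33 -.09 -.01; .68 .92 .33 -.09 -.01; .68 .92 .33 -.09 -.01"

```text
time: 51.45
eef_pos: [0.4821, -0.0759, 0.1822]
tcp_rot: [3.137, -0.003, 1.692]
force: [0.0, 0.3, 0.8]
grip_width: 0.678
finger_force: 0.0
```

>>> jog_arm --series ".68 .91 .34 -.1 -.01; .68 .91 .34 -.1 -.01; .68 .91 .34 -.1 -.01; .68 .91 .34 -.1 -.01; .68 .91 .34 -.1 -.01; .68 .91 .34 -.1 -.01; .68 .91 .34 -.1 -.01; .68 .91 .34 -.1 -.01"

```text
time: 52.25
eef_pos: [0.5002, -0.0004, 0.1906]
tcp_rot: [3.137, -0.003, 1.708]
force: [0.2, 0.1, 0.8]
grip_width: 0.675
finger_force: 0.0
```

>>> jog_arm --series ".68 .85 .4 0 -.01; .68 .85 .4 0 -.01; .68 .85 .4 0 -.01; .68 .85 .4 0 -.01; .68 .85 .4 0 -.01; .68 .85 .4 0 -.01; .68 .85 .4 0 -.01; .68 .85 .4 0 -.01"

```text
time: 53.05
eef_pos: [0.5227, 0.0714, 0.191]
tcp_rot: [3.137, -0.003, 1.724]
force: [0.1, 0.1, 0.1]
grip_width: 0.676
finger_force: 0.0
```

>>> jog_arm --series ".68 .85 .41 0 -.01; .68 .85 .41 0 -.01; .68 .85 .41 0 -.01; .68 .85 .41 0 -.01; .68 .85 .41 0 -.01; .68 .85 .41 0 -.01; .68 .85 .41 0 -.01; .68 .85 .41 0 -.01"

```text
time: 53.85
eef_pos: [0.5447, 0.1436, 0.1914]
tcp_rot: [3.137, -0.003, 1.739]
force: [-0.2, 0.2, -0.7]
grip_width: 0.682
finger_force: 0.0
```

```bash
python3 plan.py .592 .2865 .19 1.756
python3 - <<'E'
from h import *
save('wrist','w3',s=1.5)
c=cam('wrist','w3')
for P in ([.4897,.2047,.026],[.592,.2865,.036],[.592,.2865,.038],[.623,.1213,.036]): print(w2px(c,P)*1.5)
E
```

```text
now 53.85 [0.5447 0.1436 0.1914] yaw 1.739 tilt z [ 0.004  0.003 -1.   ] radial 0.26 0.563 F [-0.2  0.2 -0.7] g 0.682 q [ 0.15  0.27 -0.57  1.66  0.15  1.25 -0.28]
-> [0.592  0.2865 0.19  ] 1.756
   [ 0.831  0.441  0.013 -0.005]
   [ 0.827  0.448  0.013 -0.005]
[323.28255901 164.90519572]
[515.38190895  50.72754695]
[516.27910374  49.95923035]
[500.85457797 325.39102936]
```

View pics/w3.png

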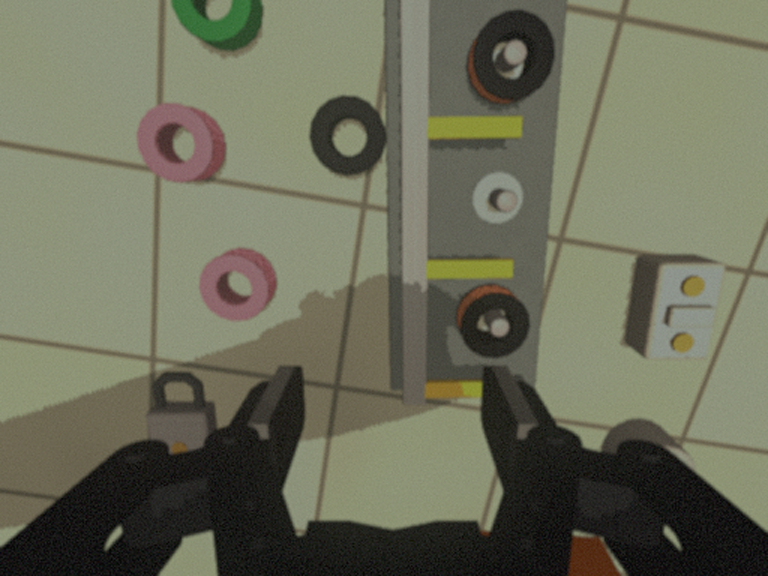

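Run:
```python
from h import *
c=cam('wrist','w3')
P=px2w(c,348/1.5,135/1.5,.026); d=P[:2]-[.6075,.2039]; a=.1853
print(P,'stand frame',np.cos(a)*d[0]+np.sin(a)*d[1],-np.sin(a)*d[0]+np.cos(a)*d[1])
for px in((348,96),(348,175),(310,135),(386,135)): print(px2w(c,px[0]/1.5,px[1]/1.5,.026))
for (u,v,y) in((511,56,.084),(494,320,-.084)): print(px2w(c,u/1.5,v/1.5,.036),.6075-np.sin(a)*y,.2039+np.cos(a)*y)
```

```text
[0.50260054 0.22509864 0.026     ] stand frame -0.0991980209306466 0.04016256916995159
[0.49941356 0.24736471 0.026     ]
[0.50602147 0.2011981  0.026     ]
[0.47927126 0.22111103 0.026     ]
[0.52594549 0.22908894 0.026     ]
[0.59016835 0.28339849 0.036     ] 0.5920237218858181 0.2864620058848651
[0.61752198 0.12429994 0.036     ] 0.622976278114182 0.12133799411513492
```

>>> jog_arm --series ".68 .83 .44 0 0; .68 .83 .44 0 0; .68 .83 .44 0 0; .68 .83 .44 0 0; .68 .83 .44 0 0; .68 .83 .44 0 0; .68 .83 .44 0 0; .68 .83 .44 0 0"

```text
time: 54.7
eef_pos: [0.5683, 0.2149, 0.1918]
tcp_rot: [3.137, -0.003, 1.739]
force: [0.1, 0.1, -0.6]
grip_width: 0.681
finger_force: 0.0
```

>>> jog_arm --series ".68 .82 .43 .4 -.01; .68 .82 .43 .4 -.01; .68 .82 .43 .8 -.01; .68 .82 .43 .8 -.01; .68 .82 .43 .8 -.01; .68 .82 .43 .8 -.01; .68 .82 .43 .8 -.01; .68 .82 .43 .8 -.01"

```text
time: 55.5
eef_pos: [0.5918, 0.286, 0.1293]
tcp_rot: [3.135, -0.003, 1.755]
force: [-0.4, 0.6, -0.2]
grip_width: 0.679
finger_force: 0.0
```

```bash
python3 plan.py .591 .285 .09 1.756 .591 .285 .016 1.756
```

```text
now 55.5 [0.5918 0.286  0.1293] yaw 1.755 tilt z [ 0.006  0.004 -1.   ] radial 0.45 0.657 F [-0.4  0.6 -0.2] g 0.679 q [-0.1   0.53 -0.57  1.47  0.3   1.22 -0.53]
-> [0.591 0.285 0.09 ] 1.756
   [-0.011 -0.016  0.491 -0.   ]
-> [0.591 0.285 0.016] 1.756
   [-0.003 -0.006  0.925 -0.   ]
```

>>> jog_arm --series ".68 -.01 -.01 .25 0; .68 -.01 -.01 .5 0; .68 -.01 -.01 .5 0; .68 -.01 -.01 .7 0; .68 -.01 -.01 .9 0; .68 -.01 -.01 .9 0; .68 -.01 -.01 .9 0; .68 -.01 -.01 .9 0"

```text
time: 56.3
eef_pos: [0.5912, 0.2859, 0.0567]
tcp_rot: [3.136, -0.003, 1.756]
force: [0.0, 0.4, -0.5]
grip_width: 0.679
finger_force: 0.0
```

>>> jog_arm --series ".68 0 0 .15 0; .68 0 0 .3 0; .68 0 0 .42 0; .68 0 0 .51 0; .68 0 0 .51 0; .68 0 0 .51 0; .68 0 0 .51 0; .68 0 0 .51 0"

```text
time: 57.1
eef_pos: [0.5914, 0.2858, 0.0157]
tcp_rot: [3.136, -0.003, 1.756]
force: [0.1, -0.8, 0.9]
grip_width: 0.68
finger_force: 0.0
```

>>> jog_arm --series ".3 0 0 0 0; .3 0 0 0 0; .3 0 0 0 0; .3 0 0 0 0; .3 0 0 0 0; .3 0 0 0 0; .3 0 0 0 0; .3 0 0 0 0" --squeeze 40

```text
time: 57.9
eef_pos: [0.5915, 0.2859, 0.0159]
tcp_rot: [3.136, -0.003, 1.756]
force: [-0.6, 0.1, 5.6]
grip_width: 0.535
finger_force: 42.0
```

>>> jog_arm --series ".3 0 0 -.15 0; .3 0 0 -.3 0; .3 0 0 -.45 0; .3 0 0 -.6 0; .3 0 0 -.8 0; .3 0 0 -1 0; .3 0 0 -1 0; .3 0 0 -1 0"

```text
time: 58.7
eef_pos: [0.5909, 0.2854, 0.0956]
tcp_rot: [3.136, -0.003, 1.756]
force: [-1.1, -0.7, -1.5]
grip_width: 0.543
finger_force: 41.4
```

```bash
python3 plan.py .591 .285 .17 1.756 .52 .02 .19 1.69 .5623 -.286 .18 1.667 .5623 -.286 .091 1.667
```

```text
now 58.7 [0.5909 0.2854 0.0956] yaw 1.756 tilt z [ 0.005  0.004 -1.   ] radial 0.45 0.656 F [-1.1 -0.7 -1.5] g 0.543 q [-0.11  0.56 -0.56  1.51  0.32  1.16 -0.54]
-> [0.591 0.285 0.17 ] 1.756
   [-0.003  0.005 -0.93  -0.   ]
-> [0.52 0.02 0.19] 1.69
   [-0.773 -0.37  -0.067  0.011]
   [-0.779 -0.357 -0.067  0.011]
   [-0.785 -0.345 -0.067  0.011]
   [-0.79  -0.332 -0.067  0.011]
-> [ 0.5623 -0.286   0.18  ] 1.667
   [-0.965  0.017  0.028  0.004]
   [-0.965  0.023  0.028  0.004]
   [-0.965  0.028  0.028  0.004]
   [-0.965  0.034  0.028  0.004]
-> [ 0.5623 -0.286   0.091 ] 1.667
   [-0.002 -0.003  0.556  0.   ]
   [-0.002 -0.003  0.556  0.   ]
```

>>> jog_arm --series ".3 0 0 -.3 0; .3 0 0 -.6 0; .3 0 0 -1 0; .3 -.3 -.15 -1 0; .3 -.6 -.3 -1 0; .3 -.8 -.38 -1 0; .3 -.8 -.38 -1 0; .3 -.8 -.38 -1 0"

```text
time: 59.5
eef_pos: [0.5722, 0.2166, 0.1745]
tcp_rot: [3.138, -0.003, 1.756]
force: [-0.7, 0.3, -1.4]
grip_width: 0.535
finger_force: 41.6
```

>>> jog_arm --series ".3 -.2 -.1 0 .01; .3 -.4 -.2 0 .01; .3 -.6 -.3 0 .01; .3 -.8 -.36 0 .01; .3 -.8 -.36 0 .01; .3 -.8 -.36 0 .01; .3 -.8 -.36 0 .01; .3 -.8 -.36 0 .01"

```text
time: 60.3
eef_pos: [0.5557, 0.1495, 0.1745]
tcp_rot: [3.137, -0.003, 1.742]
force: [0.1, -0.3, -2.1]
grip_width: 0.536
finger_force: 41.6
```

>>> jog_arm --series ".3 -.2 -.1 0 .01; .3 -.4 -.2 0 .01; .3 -.6 -.3 0 .01; .3 -.8 -.35 0 .01; .3 -.8 -.35 0 .01; .3 -.8 -.35 0 .01; .3 -.8 -.35 0 .01; .3 -.8 -.35 0 .01"

```text
time: 61.1
eef_pos: [0.5389, 0.0816, 0.1742]
tcp_rot: [3.137, -0.003, 1.726]
force: [-0.6, -0.2, -0.8]
grip_width: 0.536
finger_force: 41.6
```

>>> jog_arm --series ".3 -.2 -.1 0 .01; .3 -.4 -.2 0 .01; .3 -.6 -.25 0 .01; .3 -.8 -.33 0 .02; .3 -.8 -.33 0 .02; .3 -.8 -.33 0 .02; .3 -.8 -.33 0 .02; .3 -.8 -.33 0 .02"

```text
time: 61.9
eef_pos: [0.5228, 0.0142, 0.174]
tcp_rot: [3.137, -0.003, 1.694]
force: [-0.1, 0.3, -1.9]
grip_width: 0.539
finger_force: 41.6
```

```bash
python3 plan.py .5623 -.286 .18 1.667 .5623 -.286 .092 1.667
```

```text
now 61.9 [0.5228 0.0142 0.174 ] yaw 1.694 tilt z [ 0.004  0.004 -1.   ] radial 0.03 0.523 F [-0.1  0.3 -1.9] g 0.539 q [ 0.35  0.18 -0.51  1.79  0.09  1.19 -0.06]
-> [ 0.5623 -0.286   0.18  ] 1.667
   [-0.946  0.007 -0.022  0.004]
   [-0.946  0.014 -0.022  0.004]
   [-0.946  0.02  -0.022  0.004]
   [-0.946  0.027 -0.022  0.004]
-> [ 0.5623 -0.286   0.092 ] 1.667
   [-0.002 -0.002  0.55   0.   ]
   [-0.002 -0.002  0.55   0.   ]
```

>>> jog_arm --series ".3 -.2 0 0 0; .3 -.4 0 0 0; .3 -.6 0 0 0; .3 -.8 0 0 0; .3 -.95 .01 0 0; .3 -.95 .01 0 0; .3 -.95 .01 0 0; .3 -.95 .01 0 0"

```text
time: 62.7
eef_pos: [0.5328, -0.061, 0.1737]
tcp_rot: [3.137, -0.004, 1.694]
force: [-0.2, 0.1, -1.7]
grip_width: 0.54
finger_force: 41.6
```

>>> jog_arm --series ".3 -.2 0 0 0; .3 -.4 0 0 0; .3 -.6 0 0 0; .3 -.8 0 0 0; .3 -.95 .01 0 0; .3 -.95 .01 0 0; .3 -.95 .01 0 0; .3 -.95 .01 0 0"

```text
time: 63.5
eef_pos: [0.543, -0.1364, 0.1735]
tcp_rot: [3.137, -0.004, 1.694]
force: [0.1, 0.4, -1.4]
grip_width: 0.539
finger_force: 41.6
```

>>> jog_arm --series ".3 -.2 0 0 .01; .3 -.4 0 0 .01; .3 -.6 0 0 .01; .3 -.8 0 0 .01; .3 -.95 .02 0 .02; .3 -.95 .02 0 .02; .3 -.95 .02 0 .02; .3 -.95 .02 0 .02"

```text
time: 64.3
eef_pos: [0.5539, -0.2116, 0.1732]
tcp_rot: [3.137, -0.004, 1.663]
force: [0.3, -0.7, -0.4]
grip_width: 0.532
finger_force: 41.6
```

>>> jog_arm --series ".3 -.2 0 0 0; .3 -.4 0 0 0; .3 -.6 0 0 0; .3 -.8 0 0 0; .3 -.95 .03 0 0; .3 -.95 .03 0 0; .3 -.95 .03 0 0; .3 -.95 .03 0 0"

```text
time: 65.1
eef_pos: [0.5633, -0.287, 0.173]
tcp_rot: [3.137, -0.004, 1.663]
force: [0.1, 0.9, -1.7]
grip_width: 0.542
finger_force: 41.6
```

```bash
python3 plan.py .5623 -.286 .13 1.667 .5623 -.286 .092 1.667;python3 - <<'E'
from h import *
save('wrist','w4',s=1.5)
c=cam('wrist','w4')
o=np.array([.5656,-.2153,0]);ex=np.array([.9954,.0957,0]);ey=np.array([-.0957,.9954,0])
for x,y,z in((-.065,.115,.121),(-.065,.115,.085),(.055,.115,.128),(-.065,-.0,.121),(-.01,0,.085)): print((x,y,z),w2px(c,o+x*ex+y*ey+[0,0,z])*1.5)
E
```

```text
now 65.1 [ 0.5633 -0.287   0.173 ] yaw 1.663 tilt z [ 0.004  0.004 -1.   ] radial -0.47 0.632 F [ 0.1  0.9 -1.7] g 0.542 q [ 0.64  0.4  -0.31  1.51  0.12  1.25  0.41]
-> [ 0.5623 -0.286   0.13  ] 1.667
   [ 0.012 -0.014  0.538 -0.003]
-> [ 0.5623 -0.286   0.092 ] 1.667
   [-0.002 -0.002  0.475 -0.   ]
(-0.065, 0.115, 0.121) [ 224.25622836 -195.60241673]
(-0.065, 0.115, 0.085) [ 254.48089236 -131.10856133]
(0.055, 0.115, 0.128) [ 594.87562472 -211.99362803]
(-0.065, -0.0, 0.121) [254.3971199  165.08392469]
(-0.01, 0, 0.085) [391.33463896 163.69056052]
```

View pics/w4.png

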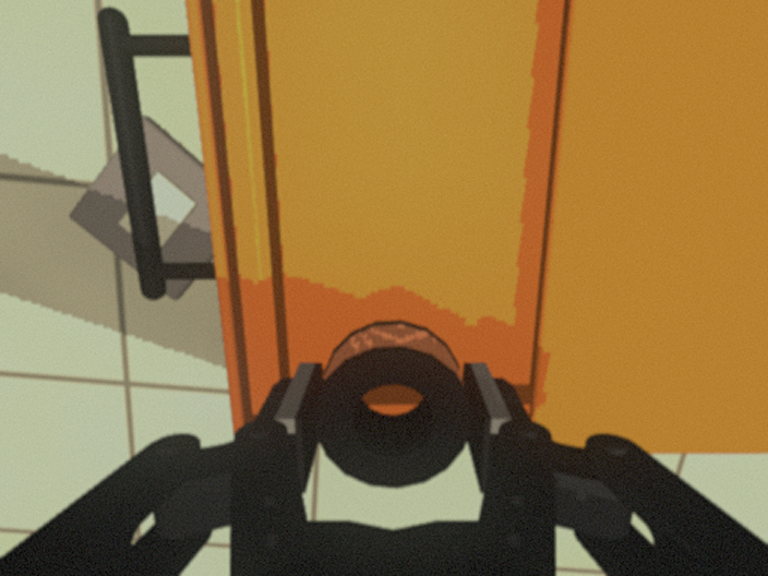

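The coil is held level over the tier at (392,415). The tier's inner edges are at u≈270 and u≈556, and both match the model, so I'll lower it.

>>> jog_arm --series ".3 0 -.01 .2 0; .3 0 -.01 .4 0; .3 0 -.01 .55 0; .3 0 -.01 .7 0; .3 0 -.01 .8 0; .3 0 -.01 .9 0; .3 0 -.01 .95 0; .3 0 -.01 .95 0"

```text
time: 65.95
eef_pos: [0.5623, -0.2878, 0.0965]
tcp_rot: [3.138, -0.004, 1.662]
force: [0.1, 0.6, -1.1]
grip_width: 0.537
finger_force: 41.6
```

>>> jog_arm --series ".3 0 0 .03 0; .3 0 0 .06 0; .3 0 0 .06 0; .66 0 0 .06 0; .66 0 0 .06 0; .66 0 0 .06 0; .66 0 0 .06 0; .66 0 0 .06 0"

```text
time: 66.75
eef_pos: [0.5626, -0.2878, 0.0923]
tcp_rot: [3.137, -0.003, 1.662]
force: [0.9, -0.3, 0.2]
grip_width: 0.659
finger_force: 0.0
```

>>> jog_arm --series ".66 0 0 -.3 0; .66 0 0 -.6 0; .66 0 0 -1 0; .66 0 0 -1 0; .66 0 0 -1 0; .66 0 0 -1 0; .66 0 0 -1 0; .66 0 0 -1 0"

```text
time: 67.55
eef_pos: [0.5619, -0.288, 0.1713]
tcp_rot: [3.139, -0.004, 1.662]
force: [-0.5, 0.1, -0.7]
grip_width: 0.658
finger_force: 0.0
```

```bash
python3 plan.py .54 -.05 .18 1.70 .620 .123 .17 1.756 .620 .123 .1 1.756 .620 .123 .016 1.756
```

```text
now 67.55 [ 0.5619 -0.288   0.1713] yaw 1.662 tilt z [ 0.003  0.004 -1.   ] radial -0.47 0.631 F [-0.5  0.1 -0.7] g 0.658 q [ 0.64  0.4  -0.31  1.51  0.12  1.25  0.41]
-> [ 0.54 -0.05  0.18] 1.7
   [ 0.996 -0.001 -0.032 -0.008]
   [ 0.996  0.012 -0.032 -0.008]
   [ 0.996  0.025 -0.032 -0.008]
-> [0.62  0.123 0.17 ] 1.756
   [ 0.672  0.423  0.046 -0.012]
   [ 0.664  0.436  0.046 -0.012]
   [ 0.655  0.448  0.046 -0.012]
-> [0.62  0.123 0.1  ] 1.756
   [-0.003 -0.003  0.875  0.   ]
-> [0.62  0.123 0.016] 1.756
   [-0.002 -0.002  0.525 -0.   ]
   [-0.002 -0.002  0.525 -0.   ]
```

>>> jog_arm --series ".68 .99 0 0 -.01; .68 .99 0 0 -.01; .68 .99 0 0 -.01; .68 .99 0 0 -.01; .68 .99 0 0 -.01; .68 .99 0 0 -.01; .68 .99 0 0 -.01; .68 .99 0 0 -.01"

```text
time: 68.35
eef_pos: [0.555, -0.2098, 0.1723]
tcp_rot: [3.138, -0.003, 1.677]
force: [0.1, -0.0, 0.4]
grip_width: 0.681
finger_force: 0.0
```

>>> jog_arm --series ".68 .99 0 0 -.01; .68 .99 0 0 -.01; .68 .99 0 0 -.01; .68 .99 0 0 -.01; .68 .99 0 0 -.01; .68 .99 0 0 -.01; .68 .99 0 0 -.01; .68 .99 0 0 -.01"

```text
time: 69.15
eef_pos: [0.5466, -0.131, 0.1726]
tcp_rot: [3.137, -0.003, 1.692]
force: [-0.2, 0.5, -0.6]
grip_width: 0.676
finger_force: 0.0
```

>>> jog_arm --series ".68 .99 .03 0 -.01; .68 .99 .03 0 -.01; .68 .99 .03 0 -.01; .68 .99 .03 0 -.01; .68 .99 .03 0 -.01; .68 .99 .03 0 -.01; .68 .99 .03 0 -.01; .68 .99 .03 0 -.01"

```text
time: 69.95
eef_pos: [0.5393, -0.0521, 0.1729]
tcp_rot: [3.137, -0.003, 1.708]
force: [0.3, -0.6, -0.3]
grip_width: 0.679
finger_force: 0.0
```

>>> jog_arm --series ".68 .98 .63 0 -.01; .68 .98 .63 0 -.01; .68 .98 .63 0 -.01; .68 .98 .63 0 -.01; .68 .98 .63 0 -.01; .68 .98 .63 0 -.01; .68 .98 .63 0 -.01; .68 .98 .63 0 -.01"

```text
time: 70.75
eef_pos: [0.5784, 0.0322, 0.1735]
tcp_rot: [3.137, -0.003, 1.724]
force: [-0.4, 0.1, 0.6]
grip_width: 0.677
finger_force: 0.0
```

>>> jog_arm --series ".68 .98 .66 0 -.02; .68 .98 .66 0 -.02; .68 .98 .66 0 -.02; .68 .98 .66 0 -.02; .68 .98 .66 0 -.02; .68 .98 .66 0 -.02; .68 .98 .66 0 -.02; .68 .98 .66 0 -.02"

```text
time: 71.55
eef_pos: [0.6186, 0.1178, 0.1741]
tcp_rot: [3.137, -0.002, 1.755]
force: [0.0, 0.9, 1.0]
grip_width: 0.678
finger_force: 0.0
```

```bash
python3 plan.py .620 .123 .1 1.756 .620 .123 .05 1.756 .62 .123 .016 1.756
python3 - <<'E'
from h import *
save('wrist','w5',s=1.5)
E
```

```text
now 71.55 [0.6186 0.1178 0.1741] yaw 1.755 tilt z [ 0.004  0.003 -1.   ] radial 0.19 0.63 F [0.  0.9 1. ] g 0.678 q [ 0.14  0.42 -0.52  1.5   0.22  1.27 -0.22]
-> [0.62  0.123 0.1  ] 1.756
   [ 0.059  0.024  0.926 -0.001]
-> [0.62  0.123 0.05 ] 1.756
   [-0.002 -0.003  0.625 -0.   ]
-> [0.62  0.123 0.016] 1.756
   [-0.001 -0.002  0.425 -0.   ]
```

>>> jog_arm --series ".68 .06 .02 .3 0; .68 .06 .02 .6 0; .68 .06 .02 .9 0; .68 .06 .02 .93 0; .68 .06 .02 .93 0; .68 .06 .02 .93 0; .68 .06 .02 .93 0; .68 .06 .02 .93 0"

```text
time: 72.4
eef_pos: [0.6201, 0.1239, 0.1006]
tcp_rot: [3.136, -0.003, 1.756]
force: [0.2, -0.5, 0.2]
grip_width: 0.678
finger_force: 0.0
```

>>> jog_arm --series ".68 0 0 .2 0; .68 0 0 .4 0; .68 0 0 .6 0; .68 0 0 .8 0; .68 0 0 .95 0; .68 0 0 .99 0; .68 0 0 .99 0; .68 0 0 .99 0"

```text
time: 73.2
eef_pos: [0.6203, 0.1243, 0.0209]
tcp_rot: [3.136, -0.003, 1.756]
force: [0.3, 0.6, 0.2]
grip_width: 0.68
finger_force: 0.0
```

>>> jog_arm --series ".68 0 0 .06 0; .68 0 0 .06 0; .3 0 0 .06 0; .3 0 0 .06 0; .3 0 0 .06 0; .3 0 0 .06 0; .3 0 0 .06 0; .3 0 0 .06 0"

```text
time: 74.0
eef_pos: [0.6202, 0.1242, 0.016]
tcp_rot: [3.136, -0.003, 1.756]
force: [-0.5, -0.3, 5.2]
grip_width: 0.543
finger_force: 41.6
```

>>> jog_arm --series ".3 0 0 -.15 0; .3 0 0 -.3 0; .3 0 0 -.45 0; .3 0 0 -.6 0; .3 0 0 -.8 0; .3 0 0 -1 0; .3 0 0 -1 0; .3 0 0 -1 0"

```text
time: 74.8
eef_pos: [0.6198, 0.1238, 0.0959]
tcp_rot: [3.136, -0.003, 1.756]
force: [-0.4, -0.1, -1.7]
grip_width: 0.542
finger_force: 41.4
```

```bash
python3 plan.py .62 .123 .174 1.756 .53 -.02 .175 1.69 .5557 -.2163 .172 1.663 .5557 -.2163 .092 1.663
```

```text
now 74.8 [0.6198 0.1238 0.0959] yaw 1.756 tilt z [ 0.005  0.004 -1.   ] radial 0.2 0.632 F [-0.4 -0.1 -1.7] g 0.542 q [ 0.12  0.5  -0.51  1.58  0.26  1.13 -0.26]
-> [0.62  0.123 0.174] 1.756
   [-0.008  0.006 -0.976 -0.   ]
-> [ 0.53  -0.02   0.175] 1.69
   [-0.775 -0.717 -0.012  0.021]
   [-0.798 -0.691 -0.012  0.021]
-> [ 0.5557 -0.2163  0.172 ] 1.663
   [-0.825  0.009  0.01   0.006]
   [-0.825  0.016  0.01   0.006]
   [-0.825  0.024  0.01   0.006]
-> [ 0.5557 -0.2163  0.092 ] 1.663
   [-0.003 -0.005  1.     0.   ]
```

>>> jog_arm --series ".3 0 0 -.25 0; .3 0 0 -.5 0; .3 0 0 -.75 0; .3 0 0 -.98 0; .3 0 0 -.98 0; .3 -.1 -.1 -.98 0; .3 -.1 -.1 -.98 0; .3 -.1 -.1 -.98 0"

```text
time: 75.6
eef_pos: [0.6123, 0.1133, 0.1726]
tcp_rot: [3.139, -0.003, 1.755]
force: [0.0, -0.2, -0.9]
grip_width: 0.541
finger_force: 41.4
```

>>> jog_arm --series ".3 -.17 -.16 0 .02; .3 -.34 -.32 0 .02; .3 -.5 -.48 0 .02; .3 -.67 -.62 0 .02; .3 -.7 -.65 0 .02; .3 -.7 -.65 0 .02; .3 -.7 -.65 0 .02; .3 -.7 -.65 0 .02"

```text
time: 76.4
eef_pos: [0.5724, 0.0507, 0.1734]
tcp_rot: [3.137, -0.004, 1.726]
force: [-0.4, 0.2, -0.6]
grip_width: 0.542
finger_force: 41.4
```

>>> jog_arm --series ".3 -.2 -.17 0 .02; .3 -.4 -.34 0 .02; .3 -.6 -.5 0 .02; .3 -.77 -.66 0 .02; .3 -.77 -.66 0 .02; .3 -.77 -.66 0 .02; .3 -.77 -.66 0 .02; .3 -.77 -.66 0 .02"

```text
time: 77.2
eef_pos: [0.5297, -0.0182, 0.173]
tcp_rot: [3.137, -0.004, 1.695]
force: [0.4, 0.1, -1.4]
grip_width: 0.541
finger_force: 41.4
```

>>> jog_arm --series ".3 -.2 0 0 .02; .3 -.4 0 0 .02; .3 -.6 0 0 .02; .3 -.83 .01 0 .02; .3 -.83 .01 0 .02; .3 -.83 .01 0 .02; .3 -.83 .01 0 .02; .3 -.83 .01 0 .02"

```text
time: 78.0
eef_pos: [0.5383, -0.0845, 0.1729]
tcp_rot: [3.137, -0.003, 1.663]
force: [0.6, 0.1, -0.1]
grip_width: 0.54
finger_force: 41.4
```

>>> jog_arm --series ".3 -.2 0 0 0; .3 -.4 0 0 0; .3 -.6 0 0 0; .3 -.83 .02 0 0; .3 -.83 .02 0 0; .3 -.83 .02 0 0; .3 -.83 .02 0 0; .3 -.83 .02 0 0"

```text
time: 78.8
eef_pos: [0.546, -0.1504, 0.1727]
tcp_rot: [3.137, -0.003, 1.663]
force: [-0.3, 0.4, -1.1]
grip_width: 0.538
finger_force: 41.4
```

```bash
python3 plan.py .5557 -.2163 .172 1.663
```

```text
now 78.8 [ 0.546  -0.1504  0.1727] yaw 1.663 tilt z [ 0.004  0.004 -1.   ] radial -0.27 0.566 F [-0.3  0.4 -1.1] g 0.538 q [ 0.52  0.27 -0.39  1.68  0.1   1.21  0.2 ]
-> [ 0.5557 -0.2163  0.172 ] 1.663
   [-0.831  0.045  0.006 -0.   ]
```

>>> jog_arm --series ".3 -.2 .01 0 0; .3 -.4 .02 0 0; .3 -.6 .03 0 0; .3 -.83 .04 0 0; .3 -.83 .04 0 0; .3 -.83 .04 0 0; .3 -.83 .04 0 0; .3 -.83 .04 0 0"

```text
time: 79.6
eef_pos: [0.5553, -0.2163, 0.1725]
tcp_rot: [3.137, -0.003, 1.663]
force: [-0.3, -0.8, -1.0]
grip_width: 0.54
finger_force: 41.4
```

>>> jog_arm --series ".3 0 0 .2 0; .3 0 0 .4 0; .3 0 0 .55 0; .3 0 0 .7 0; .3 0 0 .8 0; .3 0 0 .9 0; .3 0 0 .95 0; .3 0 0 .95 0"

```text
time: 80.4
eef_pos: [0.5552, -0.2166, 0.096]
tcp_rot: [3.138, -0.004, 1.662]
force: [0.1, -0.4, -0.9]
grip_width: 0.539
finger_force: 41.5
```

>>> jog_arm --series ".3 0 0 .03 0; .3 0 0 .06 0; .3 0 0 .06 0; .66 0 0 .06 0; .66 0 0 .06 0; .66 0 0 .06 0; .66 0 0 .06 0; .66 0 0 .06 0"

```text
time: 81.2
eef_pos: [0.5555, -0.2167, 0.0917]
tcp_rot: [3.137, -0.003, 1.662]
force: [-0.5, -0.4, 0.5]
grip_width: 0.663
finger_force: 0.0
```

>>> jog_arm --series ".66 0 0 -.3 0; .66 0 0 -.6 0; .66 0 0 -1 0; .66 0 0 -1 0; .66 0 0 -1 0; .66 0 0 -1 0; .66 0 0 -1 0; .66 0 0 -1 0"

```text
time: 82.0
eef_pos: [0.5548, -0.2168, 0.1708]
tcp_rot: [3.139, -0.004, 1.662]
force: [-0.1, -0.4, -0.4]
grip_width: 0.663
finger_force: 0.0
```

```bash
python3 plan.py .49 -.05 .175 1.66 .503 .16 .175 1.66
```

```text
now 82.0 [ 0.5548 -0.2168  0.1708] yaw 1.662 tilt z [ 0.003  0.004 -1.   ] radial -0.37 0.596 F [-0.1 -0.4 -0.4] g 0.663 q [ 0.58  0.33 -0.35  1.61  0.11  1.22  0.3 ]
-> [ 0.49  -0.05   0.175] 1.66
   [ 0.717 -0.205 -0.015  0.   ]
   [ 0.717 -0.206 -0.015  0.   ]
   [ 0.717 -0.206 -0.015  0.   ]
-> [0.503 0.16  0.175] 1.66
   [ 0.867  0.132  0.004 -0.   ]
   [ 0.867  0.132  0.004 -0.   ]
   [ 0.867  0.132  0.004 -0.   ]
```

```bash
python3 plan.py .49 -.05 .175 2.3 .503 .16 .175 3.05
```

```text
now 82.0 [ 0.5548 -0.2168  0.1708] yaw 1.662 tilt z [ 0.003  0.004 -1.   ] radial -0.37 0.596 F [-0.1 -0.4 -0.4] g 0.663 q [ 0.58  0.33 -0.35  1.61  0.11  1.22  0.3 ]
-> [ 0.49  -0.05   0.175] 2.3
   [ 0.717 -0.205 -0.015 -0.135]
   [ 0.744 -0.049 -0.015 -0.135]
   [ 0.738  0.109 -0.015 -0.135]
-> [0.503 0.16  0.175] 3.05
   [ 0.616  0.623  0.004 -0.159]
   [ 0.443  0.756  0.004 -0.159]
   [ 0.242  0.843  0.004 -0.159]
```

>>> jog_arm --series ".72 .72 -.2 0 -.14; .72 .72 -.2 0 -.14; .72 .72 -.2 0 -.14; .72 .72 -.2 0 -.14; .72 .72 -.2 0 -.14; .72 .72 -.2 0 -.14; .72 .72 -.2 0 -.14; .72 .72 -.2 0 -.14"

```text
time: 82.8
eef_pos: [0.534, -0.1614, 0.1716]
tcp_rot: [3.137, -0.002, 1.881]
force: [-0.1, -0.1, -0.1]
grip_width: 0.718
finger_force: 0.0
```

```bash
python3 plan.py .49 -.05 .175 2.1 .503 .16 .175 3.05
```

```text
now 82.8 [ 0.534  -0.1614  0.1716] yaw 1.881 tilt z [ 0.004  0.004 -1.   ] radial -0.29 0.558 F [-0.1 -0.1 -0.1] g 0.718 q [ 0.57  0.25 -0.41  1.7   0.1   1.2   0.44]
-> [ 0.49  -0.05   0.175] 2.1
   [ 0.747 -0.049 -0.019 -0.07 ]
   [ 0.748  0.033 -0.019 -0.07 ]
-> [0.503 0.16  0.175] 3.05
   [ 0.728  0.488  0.003 -0.202]
   [ 0.54   0.691  0.003 -0.202]
   [ 0.298  0.825  0.003 -0.202]
```

>>> jog_arm --series ".72 .75 -.05 0 -.14; .72 .75 -.05 0 -.14; .72 .75 -.05 0 -.14; .72 .75 -.05 0 -.14; .72 .75 -.05 0 -.14; .72 .75 -.05 0 -.14; .72 .75 -.05 0 -.14; .72 .75 -.05 0 -.14"

```text
time: 83.6
eef_pos: [0.5119, -0.1055, 0.1718]
tcp_rot: [3.136, -0.001, 2.101]
force: [-0.8, -0.2, -0.2]
grip_width: 0.717
finger_force: 0.0
```

>>> jog_arm --series ".72 .74 .11 0 -.14; .72 .74 .11 0 -.14; .72 .74 .11 0 -.14; .72 .74 .11 0 -.14; .72 .74 .11 0 -.14; .72 .74 .11 0 -.14; .72 .74 .11 0 -.14; .72 .74 .11 0 -.14"

```text
time: 84.4
eef_pos: [0.4895, -0.05, 0.1719]
tcp_rot: [3.136, -0.0, 2.321]
force: [0.1, -0.0, -0.4]
grip_width: 0.721
finger_force: 0.0
```

```bash
python3 plan.py .503 .16 .175 3.05
```

```text
now 84.4 [ 0.4895 -0.05    0.1719] yaw 2.321 tilt z [ 0.004  0.004 -1.   ] radial -0.1 0.492 F [ 0.1 -0.  -0.4] g 0.721 q [ 0.52  0.12 -0.54  1.86  0.06  1.17  0.71]
-> [0.503 0.16  0.175] 3.05
   [ 0.602  0.637 -0.009 -0.155]
   [ 0.431  0.764 -0.009 -0.155]
   [ 0.234  0.845 -0.009 -0.155]
```

>>> jog_arm --series ".72 .6 .64 0 -.15; .72 .6 .64 0 -.15; .72 .6 .64 0 -.15; .72 .6 .64 0 -.15; .72 .6 .64 0 -.15; .72 .6 .64 0 -.15; .72 .6 .64 0 -.15; .72 .6 .64 0 -.15"

```text
time: 85.2
eef_pos: [0.4942, 0.0199, 0.1723]
tcp_rot: [3.136, 0.001, 2.556]
force: [-0.1, 0.0, 0.1]
grip_width: 0.724
finger_force: 0.0
```

>>> jog_arm --series ".72 .43 .76 0 -.15; .72 .43 .76 0 -.15; .72 .43 .76 0 -.15; .72 .43 .76 0 -.15; .72 .43 .76 0 -.15; .72 .43 .76 0 -.15; .72 .43 .76 0 -.15; .72 .43 .76 0 -.15"

```text
time: 86.0
eef_pos: [0.499, 0.0896, 0.1725]
tcp_rot: [3.137, 0.002, 2.792]
force: [-0.5, -0.1, 0.1]
grip_width: 0.716
finger_force: 0.0
```

```bash
python3 plan.py .503 .225 .16 3.05;  python3 - <<'E'
from h import *
save('wrist','w6',s=1.5)
print(w2px(cam('wrist','w6'),[.5026,.2251,.026])*1.5)
save('side','s6',crop=(165,190,325,330),s=4)
E
```

```text
now 86.0 [0.499  0.0896 0.1725] yaw 2.792 tilt z [ 0.004  0.003 -1.   ] radial 0.18 0.507 F [-0.5 -0.1  0.1] g 0.716 q [ 0.37  0.17 -0.69  1.82  0.12  1.19  0.87]
-> [0.503 0.225 0.16 ] 3.05
   [ 0.267  0.803  0.081 -0.082]
   [ 0.161  0.831  0.081 -0.082]
[600.58002148 209.73468781]
```

View pics/w6.png

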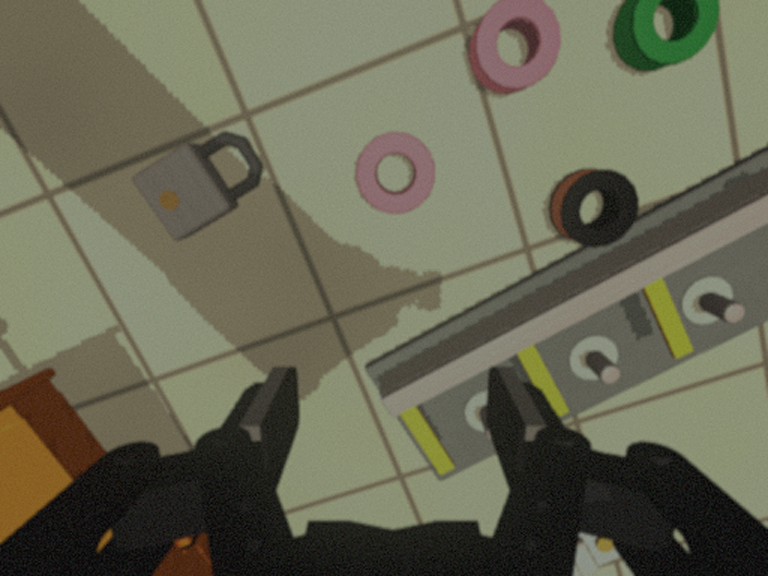

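The coil top centre is at (600,207), against a predicted (601,210), so it hasn't moved again. It is resting against the plate edge. The posts are empty.

>>> jog_arm --series ".72 .27 .8 0 -.08; .72 .27 .8 0 -.08; .72 .27 .8 0 -.08; .72 .27 .8 0 -.08; .72 .27 .8 0 -.08; .72 .27 .8 0 -.08; .72 .27 .8 0 -.08; .72 .27 .8 0 -.08"

```text
time: 86.9
eef_pos: [0.5006, 0.1571, 0.1728]
tcp_rot: [3.137, 0.003, 2.918]
force: [-0.5, -0.1, 0.2]
grip_width: 0.716
finger_force: 0.0
```

>>> jog_arm --series ".72 .16 .84 .1 -.08; .72 .16 .84 .1 -.08; .72 .16 .84 .1 -.08; .72 .16 .84 .1 -.08; .72 .16 .84 .1 -.08; .72 .16 .84 .1 -.08; .72 .16 .84 .1 -.08; .72 .16 .84 .1 -.08"

```text
time: 87.7
eef_pos: [0.5032, 0.2255, 0.1652]
tcp_rot: [3.138, 0.004, 3.043]
force: [0.6, -0.1, -0.6]
grip_width: 0.72
finger_force: 0.0
```

```bash
python3 plan.py .5025 .2255 .09 3.05 .5025 .2255 .014 3.05
```

```text
now 87.7 [0.5032 0.2255 0.1652] yaw 3.043 tilt z [ 0.004  0.003 -1.   ] radial 0.42 0.551 F [ 0.6 -0.1 -0.6] g 0.72 q [ 0.16  0.31 -0.78  1.72  0.23  1.21  0.8 ]
-> [0.5025 0.2255 0.09  ] 3.05
   [ 0.012 -0.004  0.939 -0.004]
-> [0.5025 0.2255 0.014 ] 3.05
   [ 0.004 -0.004  0.95   0.   ]
```

>>> jog_arm --series ".72 .01 0 .3 -.06; .72 .01 0 .6 -.06; .72 .01 0 .9 -.06; .72 .01 0 .98 -.06; .72 .01 0 .98 -.06; .72 .01 0 .98 -.06; .72 .01 0 .98 -.06; .72 .01 0 .98 -.06"

```text
time: 88.5
eef_pos: [0.503, 0.2265, 0.0876]
tcp_rot: [3.138, 0.005, 3.138]
force: [0.1, -0.9, -0.1]
grip_width: 0.719
finger_force: 0.0
```

>>> jog_arm --series ".72 0 0 .2 0; .72 0 0 .4 0; .72 0 0 .6 0; .72 0 0 .8 0; .72 0 0 .92 0; .72 0 0 .98 0; .72 0 0 .98 0; .72 0 0 .98 0"

```text
time: 89.3
eef_pos: [0.5031, 0.2269, 0.0086]
tcp_rot: [3.138, 0.004, 3.138]
force: [-0.2, 0.4, 0.5]
grip_width: 0.717
finger_force: 0.0
```

>>> jog_arm --series ".3 0 0 0 0; .3 0 0 0 0; .3 0 0 0 0; .3 0 0 0 0; .3 0 0 0 0; .3 0 0 0 0; .3 0 0 0 0; .3 0 0 0 0"

```text
time: 90.1
eef_pos: [0.5033, 0.2268, 0.0094]
tcp_rot: [3.138, 0.005, 3.138]
force: [-2.4, -1.4, 6.5]
grip_width: 0.548
finger_force: 40.2
```

>>> jog_arm --series ".3 0 0 -.15 0; .3 0 0 -.3 0; .3 0 0 -.45 0; .3 0 0 -.6 0; .3 0 0 -.8 0; .3 0 0 -1 0; .3 0 0 -1 0; .3 0 0 -1 0"

```text
time: 90.9
eef_pos: [0.5027, 0.2262, 0.0886]
tcp_rot: [3.138, 0.005, 3.138]
force: [-1.6, 0.2, -1.2]
grip_width: 0.55
finger_force: 41.4
```

```bash
python3 plan.py .503 .225 .17 3.1 .50 .02 .172 2.3 .549 -.1466 .172 1.663
```

```text
now 90.9 [0.5027 0.2262 0.0886] yaw 3.138 tilt z [ 0.005  0.004 -1.   ] radial 0.42 0.551 F [-1.6  0.2 -1.2] g 0.55 q [ 0.14  0.4  -0.76  1.79  0.31  1.07  0.83]
-> [0.503 0.225 0.17 ] 3.1
   [-0.004 -0.006 -0.509  0.012]
   [-0.004 -0.006 -0.509  0.012]
-> [0.5   0.02  0.172] 2.3
   [-0.023 -0.854 -0.011  0.17 ]
   [-0.247 -0.818 -0.011  0.17 ]
   [-0.454 -0.724 -0.011  0.17 ]
-> [ 0.549  -0.1466  0.172 ] 1.663
   [-0.654 -0.31  -0.001  0.135]
   [-0.704 -0.166 -0.001  0.135]
   [-0.723 -0.013 -0.001  0.135]
```

>>> jog_arm --series ".3 0 0 -.25 0; .3 0 0 -.5 0; .3 0 0 -.75 0; .3 0 0 -1 0; .3 0 -.1 -1 .02; .3 0 -.2 -1 .02; .3 0 -.2 -1 .02; .3 0 -.2 -1 .02"

```text
time: 91.7
eef_pos: [0.5017, 0.2093, 0.167]
tcp_rot: [3.139, 0.002, 3.106]
force: [0.4, -0.1, -1.1]
grip_width: 0.547
finger_force: 41.5
```

>>> jog_arm --series ".3 0 -.2 0 .04; .3 0 -.4 0 .08; .3 0 -.6 0 .12; .3 -.02 -.85 0 .17; .3 -.02 -.85 0 .17; .3 -.02 -.85 0 .17; .3 -.02 -.85 0 .17; .3 -.02 -.85 0 .17"

```text
time: 92.5
eef_pos: [0.5012, 0.1426, 0.168]
tcp_rot: [3.137, 0.003, 2.841]
force: [-0.0, 0.3, -0.9]
grip_width: 0.543
finger_force: 41.5
```

>>> jog_arm --series ".3 -.06 -.2 0 .04; .3 -.12 -.4 0 .08; .3 -.18 -.6 0 .12; .3 -.25 -.82 0 .17; .3 -.25 -.82 0 .17; .3 -.25 -.82 0 .17; .3 -.25 -.82 0 .17; .3 -.25 -.82 0 .17"

```text
time: 93.3
eef_pos: [0.5009, 0.0741, 0.1677]
tcp_rot: [3.136, 0.001, 2.574]
force: [1.4, -0.0, -0.8]
grip_width: 0.544
finger_force: 41.5
```

>>> jog_arm --series ".3 -.11 -.18 0 .04; .3 -.22 -.36 0 .08; .3 -.33 -.54 0 .12; .3 -.45 -.72 0 .17; .3 -.45 -.72 0 .17; .3 -.45 -.72 0 .17; .3 -.45 -.72 0 .17; .3 -.45 -.72 0 .17"

```text
time: 94.1
eef_pos: [0.5003, 0.0062, 0.1675]
tcp_rot: [3.136, -0.0, 2.307]
force: [-0.9, 0.9, -1.9]
grip_width: 0.545
finger_force: 41.5
```

```bash
python3 plan.py .549 -.1466 .172 1.663
```

```text
now 94.1 [0.5003 0.0062 0.1675] yaw 2.307 tilt z [ 0.004  0.004 -1.   ] radial 0.01 0.5 F [-0.9  0.9 -1.9] g 0.545 q [ 0.44  0.15 -0.59  1.85  0.08  1.17  0.57]
-> [ 0.549  -0.1466  0.172 ] 1.663
   [-0.912 -0.416 -0.031  0.205]
   [-0.997 -0.105 -0.031  0.205]
```

>>> jog_arm --series ".3 -.23 -.1 0 .05; .3 -.46 -.2 0 .1; .3 -.7 -.3 -.02 .15; .3 -.91 -.42 -.03 .2; .3 -.91 -.42 -.03 .2; .3 -.91 -.42 -.03 .2; .3 -.91 -.42 -.03 .2; .3 -.91 -.42 -.03 .2"

```text
time: 94.9
eef_pos: [0.5241, -0.07, 0.1697]
tcp_rot: [3.137, -0.002, 1.994]
force: [0.1, 0.3, -0.6]
grip_width: 0.544
finger_force: 41.5
```

>>> jog_arm --series ".3 -.25 -.03 0 .05; .3 -.5 -.06 0 .1; .3 -.75 -.09 -.02 .15; .3 -.99 -.11 -.03 .21; .3 -.99 -.11 -.03 .21; .3 -.99 -.11 -.03 .21; .3 -.99 -.11 -.03 .21; .3 -.99 -.11 -.03 .21"

```text
time: 95.7
eef_pos: [0.5484, -0.1458, 0.172]
tcp_rot: [3.137, -0.003, 1.664]
force: [0.6, 0.7, -0.7]
grip_width: 0.548
finger_force: 41.5
```

```bash
python3 plan.py .549 -.1466 .0955 1.663
python3 - <<'E'
from h import *
save('side','s7',crop=(200,100,330,200),s=6)
E
```

```text
now 95.7 [ 0.5484 -0.1458  0.172 ] yaw 1.664 tilt z [ 0.004  0.004 -1.   ] radial -0.26 0.567 F [ 0.6  0.7 -0.7] g 0.548 q [ 0.53  0.27 -0.41  1.68  0.11  1.21  0.19]
-> [ 0.549  -0.1466  0.0955] 1.663
   [-0.014  0.002  0.956  0.001]
```

View pics/s7.png

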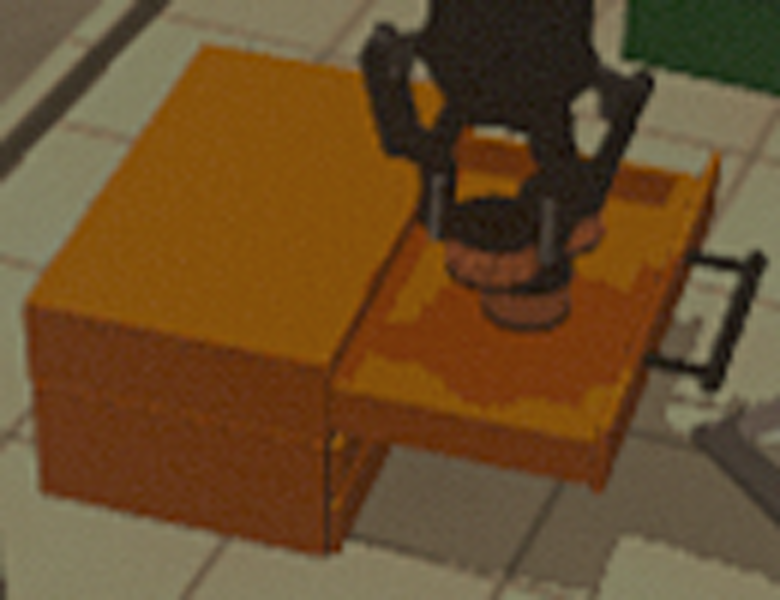

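The tier is fully out with a coil lying flat in it at (527,295). The held coil is level above it, so I'll lower and release.

>>> jog_arm --series ".3 0 0 .2 0; .3 0 0 .4 0; .3 0 0 .55 0; .3 0 0 .7 0; .3 0 0 .8 0; .3 0 0 .9 0; .3 0 0 .92 0; .3 0 0 .92 0"

```text
time: 96.55
eef_pos: [0.5488, -0.1466, 0.0982]
tcp_rot: [3.138, -0.003, 1.662]
force: [0.5, 0.2, -1.0]
grip_width: 0.546
finger_force: 41.5
```

>>> jog_arm --series ".3 0 0 .02 0; .3 0 0 .04 0; .3 0 0 .05 0; .66 0 0 .05 0; .66 0 0 .05 0; .66 0 0 .05 0; .66 0 0 .05 0; .66 0 0 .05 0"

```text
time: 97.35
eef_pos: [0.5488, -0.1466, 0.0943]
tcp_rot: [3.137, -0.003, 1.662]
force: [-0.2, 0.0, 0.0]
grip_width: 0.658
finger_force: 0.0
```

>>> jog_arm --series ".66 0 0 -.3 0; .66 0 0 -.6 0; .66 0 0 -1 0; .66 0 0 -1 0; .66 0 0 -1 0; .66 0 0 -1 0; .66 0 0 -1 0; .66 0 0 -1 0"

```text
time: 98.15
eef_pos: [0.5481, -0.1468, 0.1735]
tcp_rot: [3.139, -0.004, 1.662]
force: [-1.2, 0.1, -0.7]
grip_width: 0.66
finger_force: 0.0
```

```bash
python3 plan.py .445 -.175 .175 1.663 .4447 -.227 .175 1.663
python3 - <<'E'
from h import *
save('wrist','w8',s=1.5)
E
```

```text
now 98.15 [ 0.5481 -0.1468  0.1735] yaw 1.662 tilt z [ 0.003  0.004 -1.   ] radial -0.26 0.567 F [-1.2  0.1 -0.7] g 0.66 q [ 0.53  0.27 -0.41  1.68  0.11  1.21  0.19]
-> [ 0.445 -0.175  0.175] 1.663
   [-0.117 -0.657 -0.012 -0.   ]
   [-0.116 -0.657 -0.012 -0.   ]
-> [ 0.4447 -0.227   0.175 ] 1.663
   [-0.647 -0.064 -0.003  0.   ]
```

>>> jog_arm --series ".4 -.12 -.66 0 0; .4 -.12 -.66 0 0; .4 -.12 -.66 0 0; .4 -.12 -.66 0 0; .4 -.12 -.66 0 0; .4 -.12 -.66 0 0; .4 -.12 -.66 0 0; .4 -.12 -.66 0 0"

```text
time: 99.0
eef_pos: [0.4969, -0.1611, 0.1739]
tcp_rot: [3.138, -0.003, 1.662]
force: [-0.1, 0.4, -0.2]
grip_width: 0.4
finger_force: 0.0
```

>>> jog_arm --series ".33 -.12 -.66 0 0; .33 -.12 -.66 0 0; .33 -.4 -.66 0 0; .33 -.77 -.72 0 0; .33 -.77 -.72 0 0; .33 -.77 -.72 0 0; .33 -.77 -.72 0 0; .33 -.77 -.72 0 0"

```text
time: 99.8
eef_pos: [0.4453, -0.2269, 0.1736]
tcp_rot: [3.137, -0.003, 1.663]
force: [-0.2, 0.3, 1.2]
grip_width: 0.331
finger_force: 0.0
```

```bash
python3 plan.py .445 -.227 .0875 1.663
python3 - <<'E'
from h import *
save('wrist','w9',s=1.5)
E
```

```text
now 99.8 [ 0.4453 -0.2269  0.1736] yaw 1.663 tilt z [ 0.004  0.004 -1.   ] radial -0.47 0.5 F [-0.2  0.3  1.2] g 0.331 q [ 0.7   0.12 -0.34  1.85  0.04  1.18  0.44]
-> [ 0.445  -0.227   0.0875] 1.663
   [-0.002 -0.004  0.538  0.   ]
   [-0.002 -0.004  0.538  0.   ]
```

View pics/w9.png

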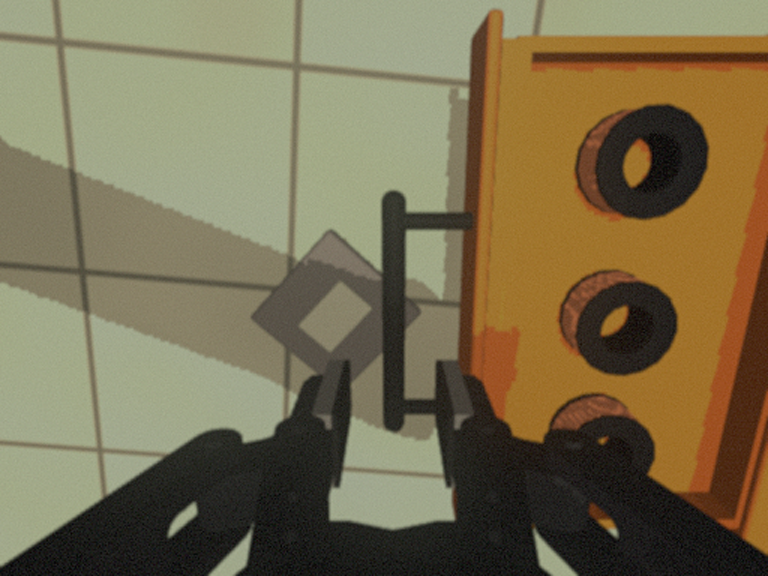

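All three coils lie flat in the tier at (652,162), (627,325) and (605,450). The handle is centred between the fingers at u=394, so I'll grip it and push shut.

>>> jog_arm --series ".33 0 0 .25 0; .33 0 0 .5 0; .33 0 0 .7 0; .33 0 0 .9 0; .33 0 0 .98 0; .33 0 0 .98 0; .33 0 0 .98 0; .33 0 0 .98 0"

```text
time: 100.65
eef_pos: [0.4458, -0.2277, 0.0961]
tcp_rot: [3.136, -0.002, 1.662]
force: [-0.4, -0.0, -0.6]
grip_width: 0.328
finger_force: 0.0
```

>>> jog_arm --series ".33 0 0 .09 0; .33 0 0 .09 0; 0 0 0 .09 0; 0 0 0 .09 0; 0 0 0 .09 0; 0 0 0 .09 0; 0 0 0 .09 0; 0 0 0 .09 0"

```text
time: 101.45
eef_pos: [0.4454, -0.2275, 0.088]
tcp_rot: [3.137, -0.003, 1.662]
force: [-0.1, 0.9, -0.6]
grip_width: 0.112
finger_force: 38.9
```

>>> jog_arm --series "0 0 .08 0 0; 0 0 .18 0 0; 0 0 .3 0 0; 0 0 .42 0 0; 0 0 .54 0 0; 0 0 .66 0 0; 0 0 .76 0 0; 0 0 .8 0 0"

```text
time: 102.25
eef_pos: [0.5099, -0.2215, 0.0881]
tcp_rot: [3.137, -0.003, 1.662]
force: [-0.8, 1.2, 0.6]
grip_width: 0.111
finger_force: 39.3
```

>>> jog_arm --series "0 0 .08 0 0; 0 0 .18 0 0; 0 0 .3 0 0; 0 0 .42 0 0; 0 0 .54 0 0; 0 0 .65 0 0; 0 0 .72 0 0; 0 0 .75 0 0"

```text
time: 103.05
eef_pos: [0.5693, -0.216, 0.0882]
tcp_rot: [3.138, -0.004, 1.662]
force: [-1.2, 2.5, -3.6]
grip_width: 0.108
finger_force: 39.0
```

>>> jog_arm --series "0 0 .04 0 0; 0 0 .07 0 0; 0 0 .1 0 0; 0 0 .12 0 0; 0 0 .13 0 0; 0 0 .13 0 0; 0 0 .13 0 0; 0 0 .13 0 0"

```text
time: 103.85
eef_pos: [0.5791, -0.2151, 0.0883]
tcp_rot: [3.138, -0.004, 1.662]
force: [0.5, 3.6, -11.4]
grip_width: 0.111
finger_force: 38.8
```

>>> jog_arm --series "0 0 .02 0 0; 0 0 .03 0 0; 0 0 .05 0 0; 0 0 .06 0 0; 0 0 .06 0 0; 0 0 .06 0 0; 0 0 .06 0 0; 0 0 .06 0 0"

```text
time: 104.65
eef_pos: [0.5792, -0.2151, 0.0881]
tcp_rot: [-3.136, -0.005, 1.661]
force: [-24.4, 6.9, 6.6]
grip_width: 0.109
finger_force: 40.9
```

>>> jog_arm --series "0 0 .02 0 0; 0 0 .03 0 0; 0 0 .04 0 0; 0 0 .04 0 0; 0 0 .04 0 0; 0 0 .04 0 0; 0 0 .04 0 0; 0 0 .04 0 0"

```text
time: 105.45
eef_pos: [0.5793, -0.2151, 0.0879]
tcp_rot: [-3.129, -0.006, 1.66]
force: [-40.7, 9.8, 17.3]
grip_width: 0.112
finger_force: 42.6
```

>>> jog_arm --series "0 0 -.05 0 0; 0 0 -.09 0 0; 0 0 -.09 0 0; .33 0 -.09 0 0; .33 0 -.09 0 0; .33 0 -.09 0 0; .33 0 -.09 0 0; .33 0 -.09 0 0"

```text
time: 106.25
eef_pos: [0.5802, -0.2156, 0.089]
tcp_rot: [3.137, -0.003, 1.662]
force: [0.0, -0.0, -0.6]
grip_width: 0.331
finger_force: 0.0
```

>>> jog_arm --series ".33 0 0 -.3 0; .33 0 0 -.6 0; .33 0 0 -1 0; .33 0 0 -1 0; .33 0 0 -1 0; .33 0 0 -1 0; .33 0 0 -1 0; .33 0 0 -1 0"

```text
time: 107.05
eef_pos: [0.5793, -0.2154, 0.1677]
tcp_rot: [3.139, -0.004, 1.662]
force: [-0.1, -0.0, 0.3]
grip_width: 0.329
finger_force: 0.0
```

```bash
python3 plan.py .53 -.06 .18 1.663 .52 .17 .2 1.756 .527 .3215 .15 1.756;  python3 - <<'E'
from h import *
save('wrist','w10',s=1.5)
E
```

```text
now 107.05 [ 0.5793 -0.2154  0.1677] yaw 1.662 tilt z [ 0.003  0.004 -1.   ] radial -0.36 0.618 F [-0.1 -0.   0.3] g 0.329 q [ 0.56  0.38 -0.35  1.55  0.13  1.23  0.28]
-> [ 0.53 -0.06  0.18] 1.663
   [ 0.996 -0.218 -0.074 -0.   ]
   [ 0.996 -0.218 -0.074 -0.   ]
-> [0.52 0.17 0.2 ] 1.756
   [ 0.958  0.047 -0.08  -0.02 ]
   [ 0.956  0.077 -0.08  -0.02 ]
   [ 0.954  0.106 -0.08  -0.02 ]
-> [0.527  0.3215 0.15  ] 1.756
   [0.922 0.216 0.316 0.   ]
   [0.922 0.216 0.316 0.   ]
```

View pics/w10.png

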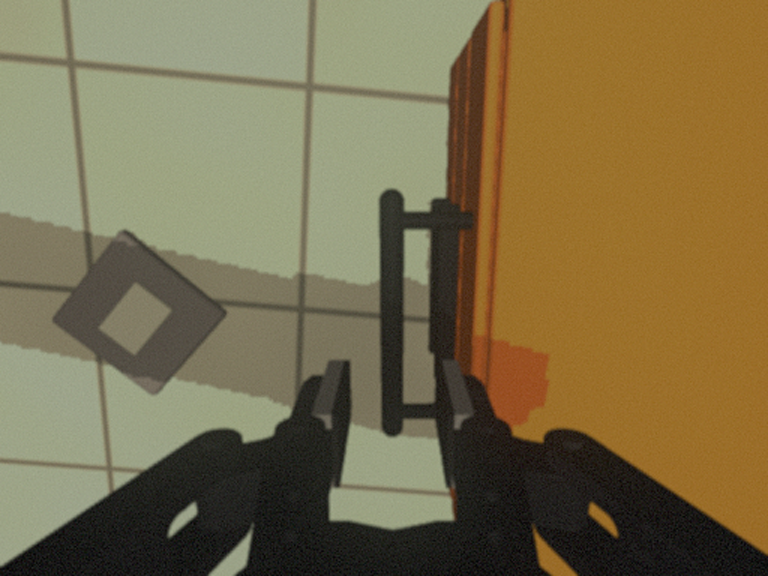

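The tier is shut, with the panel flush at u≈500 and no gap. Next is relocking the stand.

>>> jog_arm --series ".7 .99 -.22 -.1 0; .7 .99 -.22 -.1 0; .7 .99 -.22 -.1 0; .7 .99 -.22 -.1 0; .7 .99 -.22 -.1 0; .7 .99 -.22 -.1 0; .7 .99 -.22 -.1 0; .7 .99 -.22 -.1 0"

```text
time: 107.9
eef_pos: [0.5549, -0.1388, 0.1765]
tcp_rot: [3.138, -0.003, 1.661]
force: [0.2, 0.2, -0.3]
grip_width: 0.702
finger_force: 0.0
```

>>> jog_arm --series ".7 .99 -.22 -.1 0; .7 .99 -.22 -.1 0; .7 .99 -.22 -.1 0; .7 .99 -.22 -.1 0; .7 .99 -.22 -.1 0; .7 .99 -.22 -.1 0; .7 .99 -.22 -.1 0; .7 .99 -.22 -.1 0"

```text
time: 108.7
eef_pos: [0.5302, -0.0616, 0.1847]
tcp_rot: [3.138, -0.003, 1.661]
force: [-0.2, -0.5, 1.1]
grip_width: 0.702
finger_force: 0.0
```

>>> jog_arm --series ".7 .96 .05 0 -.02; .7 .96 .05 0 -.02; .7 .96 .05 0 -.02; .7 .96 .05 0 -.02; .7 .96 .05 0 -.02; .7 .96 .05 0 -.02; .7 .96 .05 0 -.02; .7 .96 .05 0 -.02"

```text
time: 109.5
eef_pos: [0.5272, 0.0153, 0.1851]
tcp_rot: [3.137, -0.003, 1.692]
force: [-0.3, 0.2, 0.1]
grip_width: 0.701
finger_force: 0.0
```

>>> jog_arm --series ".7 .96 .08 0 -.02; .7 .96 .08 0 -.02; .7 .96 .08 0 -.02; .7 .96 .08 0 -.02; .7 .96 .08 0 -.02; .7 .96 .08 0 -.02; .7 .96 .08 0 -.02; .7 .96 .08 0 -.02"

```text
time: 110.3
eef_pos: [0.5242, 0.0923, 0.1854]
tcp_rot: [3.137, -0.003, 1.724]
force: [0.1, -0.1, -0.9]
grip_width: 0.696
finger_force: 0.0
```

>>> jog_arm --series ".7 .95 .1 0 -.02; .7 .95 .1 0 -.02; .7 .95 .1 0 -.02; .7 .95 .1 0 -.02; .7 .95 .1 0 -.02; .7 .95 .1 0 -.02; .7 .95 .1 0 -.02; .7 .95 .1 0 -.02"

```text
time: 111.1
eef_pos: [0.5205, 0.1686, 0.1857]
tcp_rot: [3.137, -0.003, 1.755]
force: [0.0, -0.1, 0.1]
grip_width: 0.701
finger_force: 0.0
```

```bash
python3 plan.py .527 .3215 .15 1.756 .527 .3215 .052 1.756
```

```text
now 111.1 [0.5205 0.1686 0.1857] yaw 1.755 tilt z [ 0.004  0.003 -1.   ] radial 0.31 0.547 F [ 0.  -0.1  0.1] g 0.701 q [ 0.14  0.24 -0.61  1.71  0.15  1.23 -0.32]
-> [0.527  0.3215 0.15  ] 1.756
   [ 0.932  0.214  0.227 -0.   ]
   [ 0.932  0.214  0.227 -0.   ]
-> [0.527  0.3215 0.052 ] 1.756
   [-0.002 -0.003  0.612 -0.   ]
   [-0.002 -0.003  0.612 -0.   ]
```

>>> jog_arm --series ".7 .93 .21 .1 0; .7 .93 .21 .1 0; .7 .93 .21 .1 0; .7 .93 .21 .1 0; .7 .93 .21 .1 0; .7 .93 .21 .1 0; .7 .93 .21 .1 0; .7 .93 .21 .1 0"

```text
time: 111.9
eef_pos: [0.5234, 0.2448, 0.1781]
tcp_rot: [3.137, -0.003, 1.755]
force: [0.4, -0.2, 0.2]
grip_width: 0.703
finger_force: 0.0
```

>>> jog_arm --series ".7 .93 .21 .35 0; .7 .93 .21 .35 0; .7 .93 .21 .35 0; .7 .93 .21 .35 0; .7 .93 .21 .35 0; .7 .93 .21 .35 0; .7 .93 .21 .35 0; .7 .93 .21 .35 0"

```text
time: 112.7
eef_pos: [0.5265, 0.3211, 0.1506]
tcp_rot: [3.137, -0.003, 1.755]
force: [-0.1, 0.6, -0.0]
grip_width: 0.702
finger_force: 0.0
```

>>> jog_arm --series ".7 0 0 .3 0; .7 0 0 .6 0; .7 0 0 .61 0; .7 0 0 .61 0; .7 0 0 .61 0; .7 0 0 .61 0; .7 0 0 .61 0; .7 0 0 .61 0"

```text
time: 113.5
eef_pos: [0.5266, 0.322, 0.102]
tcp_rot: [3.136, -0.003, 1.756]
force: [-0.2, -1.0, 0.0]
grip_width: 0.701
finger_force: 0.0
```

>>> jog_arm --series ".7 0 0 .2 0; .7 0 0 .4 0; .7 0 0 .6 0; .7 0 0 .6 0; 0 0 0 .6 0; 0 0 0 .6 0; 0 0 0 .6 0; 0 0 0 .6 0" --squeeze 30

```text
time: 114.3
eef_pos: [0.5269, 0.3224, 0.0542]
tcp_rot: [3.136, -0.003, 1.756]
force: [0.7, 0.8, 2.4]
grip_width: 0.274
finger_force: 33.2
```

```bash
python3 plan.py
```

```text
now 114.3 [0.5269 0.3224 0.0542] yaw 1.756 tilt z [ 0.005  0.004 -1.   ] radial 0.55 0.618 F [0.7 0.8 2.4] g 0.274 q [-0.15  0.54 -0.61  1.65  0.34  1.06 -0.68]
```

Gripped. I'll slide it +42 mm along tool x to the stop.

>>> jog_arm --series "0 .08 0 0 0; 0 .16 0 0 0; 0 .24 0 0 0; 0 .32 0 0 0; 0 .4 0 0 0; 0 .46 0 0 0; 0 .5 0 0 0; 0 .5 0 0 0"

```text
time: 115.1
eef_pos: [0.5196, 0.3625, 0.0542]
tcp_rot: [3.136, -0.004, 1.756]
force: [3.3, 1.2, 5.1]
grip_width: 0.271
finger_force: 33.6
```

>>> jog_arm --series "0 .02 0 0 0; 0 .03 0 0 0; 0 .04 0 0 0; 0 .05 0 0 0; 0 .06 0 0 0; 0 .06 0 0 0; 0 .06 0 0 0; 0 .06 0 0 0"

```text
time: 115.9
eef_pos: [0.5197, 0.3626, 0.054]
tcp_rot: [3.137, 0.002, 1.753]
force: [0.2, -14.5, 13.9]
grip_width: 0.276
finger_force: 34.8
```

>>> jog_arm --series "0 .02 0 0 0; 0 .03 0 0 0; 0 .04 0 0 0; 0 .05 0 0 0; 0 .05 0 0 0; 0 .05 0 0 0; 0 .05 0 0 0; 0 .05 0 0 0"

```text
time: 116.7
eef_pos: [0.5197, 0.3628, 0.0538]
tcp_rot: [3.139, 0.008, 1.751]
force: [-2.5, -27.7, 21.9]
grip_width: 0.271
finger_force: 35.7
```

>>> jog_arm --series "0 -.04 0 0 0; 0 -.08 0 0 0; 0 -.08 0 0 0; .7 -.08 0 0 0; .7 -.08 0 0 0; .7 -.08 0 0 0; .7 -.08 0 0 0; .7 -.08 0 0 0"

```text
time: 117.5
eef_pos: [0.5185, 0.3638, 0.0534]
tcp_rot: [3.138, -0.003, 1.756]
force: [-1.1, 0.5, -0.5]
grip_width: 0.7
finger_force: 0.0
```

>>> jog_arm --series ".7 0 0 -.3 0; .7 0 0 -.6 0; .7 0 0 -1 0; .7 0 0 -1 0; .7 0 0 -1 0; .7 0 0 -1 0; .7 0 0 -1 0; .7 0 0 -1 0"

```text
time: 118.3
eef_pos: [0.5181, 0.3632, 0.1327]
tcp_rot: [3.138, -0.002, 1.756]
force: [0.2, -0.2, 1.4]
grip_width: 0.7
finger_force: 0.0
```

>>> jog_arm --series ".7 0 0 -.9 0; .7 0 0 -.9 0; .7 0 -.3 -.9 0; .7 0 -.6 -.9 0; .7 0 -.8 -.9 0; .7 0 -.8 -.9 0; .7 0 -.8 -.9 0; .7 0 -.8 -.9 0"

```text
time: 119.1
eef_pos: [0.4562, 0.3512, 0.2051]
tcp_rot: [3.137, -0.003, 1.755]
force: [-0.3, 0.8, -0.7]
grip_width: 0.697
finger_force: 0.0
```

Run:
```python
from h import *
a=save('side','sf'); b=save('scene','cf')
o=np.hstack([cv2.resize(a[100:340,160:340],None,fx=2.2,fy=2.2),cv2.resize(b[120:360,110:380],None,fx=1.5,fy=2.2)[:, :400]])
i1=cv2.resize(a[95:335,150:330],(400,533)); i2=cv2.resize(b[120:370,110:375],(400,377)); i2=np.vstack([i2,np.zeros((156,400,3),np.uint8)])
cv2.imwrite('pics/final.png',np.hstack([i1,i2])[:,:,::-1])
```

```text
(no output)
```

View pics/final.png

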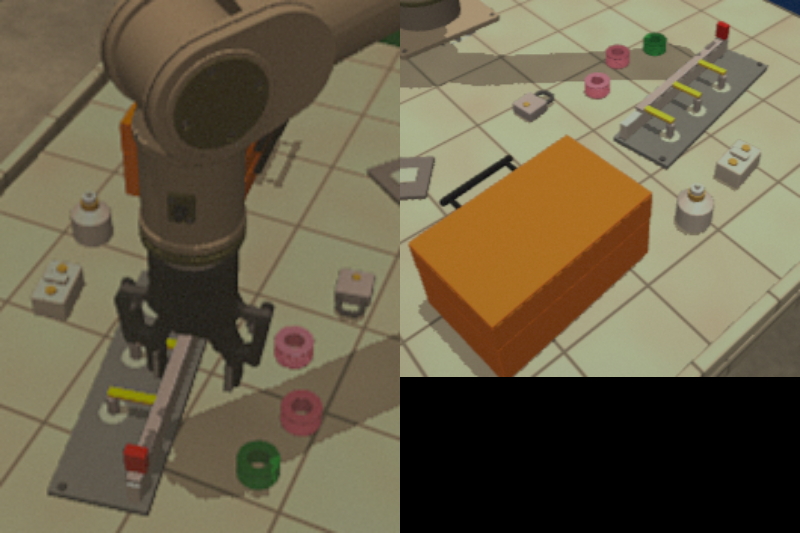

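The final views show the tabs back over the empty posts, the tier shut, and the bystanders in place. Handing the job in.

```bash
python3 -c "
from workcell import robot
print(robot.sign_off())"
```

```text
the job is handed in; nothing more can be done
None
```

The job is handed in at about 119 s on the robot's clock: lock released first, all three coils laid flat in the top tier, tier pushed to its shut stop, lock slid back to its locked stop, and the bystanders left where they were; no verdict came back.

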